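Lock the renewed fuses of the examination lamp's battery pack and wake it up

TASK

Both fuses of the head lamp's battery pack have just been renewed, but their black slotted carriers still stand proud of their collars. With the yellow flat screwdriver from the rack, feel for each carrier's slot and turn it clockwise until it is fully home, without forcing it; only then hold the green power button fully down for two full seconds and let go. Finish with the screwdriver hanging in the rack as it was and everything else left where it stands.

Things in the scene. Friction and masses are not known exactly. Their poses are not given: they have to be found in the camera images.
- power_pack: battery pack, light grey case 90 x 120 x 62 mm, dark lid on top; fixed to the table. Origin under its centre, z up. On the lid, in its frame: front carrier axis at x -21, y 28 mm; rear carrier axis at x 21, y 28; green button at x 0, y -36 mm
- fuse_front_top (a point): point on the axis at the top face of the front fuse carrier's black cap: 18 mm disc, slot 3.8 mm wide, 4 mm deep, right across it, mouth bevelled. Frame turns with the cap: the slot runs along its x (white tick at +y). The cap sits in a grey collar 27 mm wide, 5 mm high: home, cap and collar tops are level; 1.5 rad open, the cap stands 3.7 mm higher
- fuse_front (a joint): angle of the front carrier in rad: 0 fully home (hard stop), grows anticlockwise seen from above, 1.57 fully open. It is threaded: rises 2.5 mm per rad. Stiff (about 0.09 N m), stays where it is left and cannot be pushed home without turning; force on it under 25 N is ample
- fuse_rear_top (a point): point on the axis at the top face of the rear fuse carrier's black cap: 18 mm disc, slot 3.8 mm wide, 4 mm deep, right across it, mouth bevelled. Frame turns with the cap: the slot runs along its x (white tick at +y). The cap sits in a grey collar 27 mm wide, 5 mm high: home, cap and collar tops are level; 1.5 rad open, the cap stands 3.7 mm higher
- fuse_rear (a joint): angle of the rear carrier in rad: 0 fully home (hard stop), grows anticlockwise seen from above, 1.57 fully open. It is threaded: rises 2.5 mm per rad. Stiff (about 0.09 N m), stays where it is left and cannot be pushed home without turning; force on it under 25 N is ample
- power_button_top (a point): centre of the top of the green round push button (22 mm wide, in a black 38 mm ring 12 mm high on the pack's lid; its top stands 22 mm over the lid); moves with it; pressed straight down
- power_button (a joint): travel of the green button in m: 0 up, 0.006 fully down; springs back; needs 1.5 N to start and 5 N fully down
- rack: aluminium screwdriver rack, fixed: plate 44 x 150 mm, 8 mm thick, its top 80 mm above the table, on a leg at each end. Origin under its centre on the table, z up. Three holes of 14 mm through the plate on its y axis at y -45, 0 and 45 mm; the drivers hang in them in any order
- flat_screwdriver: flat screwdriver with a yellow handle: hexagonal handle 18 mm across flats, 52 mm tall, with a round 24 mm flange at its foot (0 to 6 mm); 6 mm shaft, blade 9 mm wide along x, 1.8 mm thick along y, edge 62 mm below the origin. Handle flats face 0, 60, 120.. degrees from x. About 35 g. Origin: axis at the handle foot, z up. Hangs in a rack hole by the flange, free to turn
- cross_screwdriver: cross-point screwdriver with a red handle: hexagonal handle 18 mm across flats, 52 mm tall, with a round 24 mm flange at its foot (0 to 6 mm); 6 mm shaft reaching 62 mm below the origin; not needed. Origin: axis at the handle foot, z up. Hangs in a rack hole by the flange, free to turn
- hex_driver: hexagon driver with a blue handle: hexagonal handle 18 mm across flats, 52 mm tall, with a round 24 mm flange at its foot (0 to 6 mm); 6 mm shaft reaching 62 mm below the origin; not needed. Origin: axis at the handle foot, z up. Hangs in a rack hole by the flange, free to turn
- clinic_pen: black ball pen lying between pack and rack, 12 x 145 x 9 mm along its y; bystander
- blue_lens: blue-ringed round hand lens lying flat, 45 mm wide, 19 mm high; bystander
- screw_case: round black and grey screw case, 41 mm wide, 25 mm high; bystander
- lamp_carton: small blue and white carton, 42 x 55 x 34 mm; bystander
- test_rod: upright metal test rod with a black top on a 26 mm foot, 83 mm high; bystander
- pump_bottle: upright white pump bottle with a pink label, 52 x 75 x 180 mm, behind the work; bystander
- laser_console: laser console, a fixed beige box 266 mm high standing left behind the work, 360 x 260 mm in plan; origin under it, its front faces -x of its frame (front face 160 mm from the origin, switches stand 35 mm farther out; right side 134 mm towards -y). Keep the arm clear of it

How it is judged (in metres and radians):
On the way, in this order (a step that is already met when the one before it is completed fails the run):
1. both fuse carriers are turned fully home (value of joint each of fuse_front, fuse_rear below 0.12 rad), for 0.2 s.
2. the green button is held down for two seconds (value of joint power_button above 0.004 m), for 2 s.
At the end, for the whole second after the job is handed in: Both fuse carriers are within 0.12 rad (7 degrees) of their stop, cap level with collar; the green button is up again; the yellow screwdriver hangs upright (within 0.15 rad) and at rest in a hole of the rack, its flange down on the plate (within 5 mm) (all of step 1 and value of joint power_button below 0.0015 m and z of flat_screwdriver in the frame of rack between 0.077 and 0.085 m and x of flat_screwdriver in the frame of rack between -0.012 and 0.012 m and y of flat_screwdriver in the frame of rack between -0.057 and 0.057 m and angle between flat_screwdriver's own z axis and vertical below 0.15 rad and linear speed of flat_screwdriver below 0.02 m/s); the robot touches nothing.
It fails at once if the green button is pressed before both carriers are home (value of joint power_button above 0.003 m and not (value of joint each of fuse_front, fuse_rear below 0.12 rad)).
It fails at once if a carrier is turned with the fingers instead of the screwdriver (contact force between the fingers and fuse_front above 2 N or contact force between the fingers and fuse_rear above 2 N).
It fails at once if another thing is displaced by more than 25 mm or tipped over (distance of any of cross_screwdriver, hex_driver, clinic_pen, blue_lens, screw_case, lamp_carton, test_rod, pump_bottle from where it was at the start of the episode above 0.025 m or angle between any of test_rod, pump_bottle's own z axis and vertical above 0.6 rad).
It fails at once if a carrier is forced with the screwdriver (over 80 N) (contact force between flat_screwdriver and fuse_front above 80 N or contact force between flat_screwdriver and fuse_rear above 80 N).
It also fails if it takes over 72 s, if anything falls off the work surface, if the arm or the gripper's body presses on something with over 40 N, if the wrist force passes 120 N, or if a joint passes its speed limit or range.

ROBOT

A 6-joint arm with a two-finger parallel gripper is mounted at the origin on a cart in front of the work surface, level with it; the furniture and walls round the work are solid. World frame = base frame: x ahead of the robot, y to its left, z up, the work surface at z = 0. Lengths are in mm, angles in rad, forces in N, time in s.
With the tool pointing down it reaches from about 375 to 825 mm from the base axis. Payload 5.5 kg.
Tool frame: the origin (TCP) lies at the very end of the fingers, on their centre line; the grasp point (between the pads) lies 19 mm behind it; z points along the fingers, y is the line along which they close (so a half turn about z gives the same grasp; the last joint's range is limited). The gripper opens to 85 mm and grips with 20 to 120 N. Pads are 22 mm wide; open, the fingers measure 114 mm over their backs; the gripper's body (76 mm by 85 mm) begins 54 mm behind the grasp point. The pads swing forward as they close: fully open they stand 13 mm farther back than shut.
Start: joints at [-1.198, 0.314, -0.047, 1.21, 0, 1.571], TCP at [218.531, -558.783, 231.299] pointing down, gripper open.
Joint ranges: [-2.67, 2.67], [-0.69, 1.73], [-1.03, 1.25], [-2.08, 2.16], [-1.42, 1.45], [-3.14, 3.14]. Speed limits (rad/s): [2.39, 2.39, 3.01, 3.14, 3.14, 3.14].

INTERFACE

Orientations are given as a unit quaternion [w, x, y, z].
In Python, from rig import readout, eyes, workorder gives the robot as it stands. The module is installed in compiled form; this text tells all that it offers.
- The arm moves only by the shell command python3 -m pendant 'ROWS'. ROWS is JSON, a list of rows, each an object of numbers: "dx", "dy", "dz": the shift along the tool's x, y, z in mm; "ax", "ay", "az": the turn, a rotation vector about the tool's x, y, z in degrees; "jaw": the gripper's target within -1 to 1 (shut at 1, half-way at 0, fully open at -1). A call has 1 to 20 rows; each row is the pose to reach, as a shift and turn from the pose commanded when the call began, along the tool's axes at that moment; what a row does not reach only later rows make up. A row lasts 1/8 s, in which the tool goes at most 62.5 mm and 10.7 degrees, less where a joint would pass 70% of its speed; a pose out of reach is approached as far as the arm can. A call with a gripper value outside its range is refused whole. The fingers move at their own pace and stop on an object; the grip force is fixed at half the most. Time passes only in rows, so rows that repeat a pose let the fingers close. It gives the time, the measured TCP pose, the force, the opening and the grip force at its end, in the units of the state.
- readout.read_state(): the state, without advancing time (a new reading comes with each control period).
- eyes.snapshot(name): name is "side" or "top"; returns a dict with "pixels" (480x640x3 uint8, red, green, blue), "fx", "fy", "cx", "cy" (pixels), "rvec" (rotation vector, rad) and "tvec" (3), from world to camera coordinates, as OpenCV has them. Camera axes: x right, y down, z forward; pixel columns grow to the right and rows downward; lengths in mm; the calibration is good to about 2 mm. A picture is of the moment at which its call begins. There is no depth.
- workorder.close_job(): hands the job in; it is judged then, once.
Trained networks look in a picture, given as the dict that the camera call returned (one of the last four; its "shot" number tells which), for a name from the list of things; names that differ only in an ending like _2 or _b are one class to them, and where a whole thing is asked for, a point or a joint stands for the part that bears it (a point fixed in the world has none). Each returns a list of dicts, best first, with "conf" (0 to 1); they miss things now and then, are a little off and sometimes report something else, mostly with a low value. They report only what shows in the picture. A call takes as long as a camera call.
- eyes.look_for(name, picture): "location" ([column, row] in pixels, amid what is visible of it).
The state is a dict: "clock": time; "q": joint angles; "joint_velocities": joint speeds; "effort": joint torques, N m; "tcp_pos": TCP position; "ee_rot": TCP orientation; "wrist_force": force on the tool from outside, world axes, zero at the start; "torque": the same for the moment, N m; "width": finger opening in mm; "finger_force": force on a finger pad.
Only numpy, scipy, OpenCV 4.12 (cv2) and the standard library are available. Lean on these libraries where they do the work, as an engineer would, in place of code of your own. Each camera call takes 0.05 s, during which the arm holds its last target. There are 200 camera calls.

## Working session

There is one attempt and no reset: what is moved stays moved. The work goes in short steps, Python scripts to look and compute and a shell command to move; the robot and the scene stay as the last step left them, time stands still between calls to the robot, and variables do not carry over. Pictures are saved under pics/ and viewed, at most 10 in all, crops included, and the job is handed in when it is done.

```bash
mkdir -p pics; python3 - <<'E'
from rig import readout, eyes
import cv2, pickle
s=readout.read_state(); print({k:s[k] for k in('clock','tcp_pos','ee_rot','width')})
D={}
for n in('side','top'):
    p=eyes.snapshot(n); D[n]=p
    cv2.imwrite(f'pics/{n}0.png',p['pixels'][:,:,::-1])
    print(n,p['fx'],p['cx'],p['cy'],p['rvec'],p['tvec'])
    for t in('power_pack','fuse_front_top','fuse_rear_top','power_button_top','rack','flat_screwdriver','cross_screwdriver','hex_driver'):
        print(t,[(d['location'],round(d['conf'],2)) for d in eyes.look_for(t,p)[:2]])
pickle.dump(D,open('p0.pkl','wb'))
E
```

```text
{'clock': 0.0, 'tcp_pos': array([ 218.32039772, -558.238551  ,  230.44204159]), 'ee_rot': array([-8.31301138e-04,  9.82677258e-01,  1.85323208e-01, -1.55467005e-04]), 'width': 85.23756664111255}
side 497.88374495626056 315.97578294275564 229.83515979091726 [ 0.53227907 -2.34846891  1.58328797] [548.92278788 191.73889117 612.85680577]
power_pack [([398.0, 284.3], 0.81)]
fuse_front_top []
fuse_rear_top []
power_button_top [([410.0, 253.7], 0.56)]
rack [([298.9, 250.6], 0.93)]
flat_screwdriver [([323.1, 213.6], 0.75)]
cross_screwdriver [([290.1, 229.2], 0.96), ([309.9, 217.3], 0.2)]
hex_driver [([310.4, 219.6], 0.81)]
top 624.8930264199685 314.12201939763315 242.38376294775153 [ 2.16593082 -2.15501505  0.1040199 ] [ -23.63614248  614.83713267 1388.56275229]
power_pack [([304.0, 306.5], 0.67), ([284.5, 314.8], 0.22)]
fuse_front_top [([377.6, 332.5], 0.31), ([303.7, 307.8], 0.23)]
fuse_rear_top [([318.7, 162.9], 0.56), ([290.8, 296.2], 0.44)]
power_button_top [([315.5, 312.9], 0.42)]
rack [([315.8, 231.8], 0.96)]
flat_screwdriver []
cross_screwdriver []
hex_driver [([317.2, 225.9], 0.48)]
```

```bash
python3 - <<'E'
import cv2,pickle
D=pickle.load(open('p0.pkl','rb'))
a=D['top']['pixels'][180:360,240:400,::-1]; cv2.imwrite('pics/topc.png',cv2.resize(a,None,fx=3.3,fy=3.3,interpolation=cv2.INTER_CUBIC))
a=D['side']['pixels'][170:320,260:460,::-1]; cv2.imwrite('pics/sidec.png',cv2.resize(a,None,fx=4,fy=4,interpolation=cv2.INTER_CUBIC))
E
```

```text
(no output)
```

View pics/topc.png

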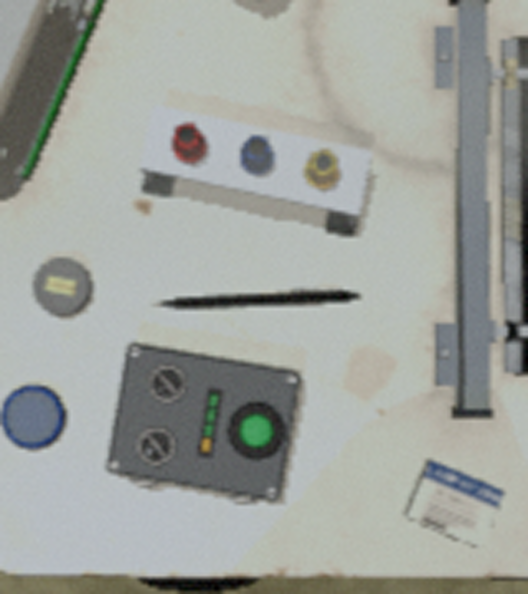

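View pics/sidec.png

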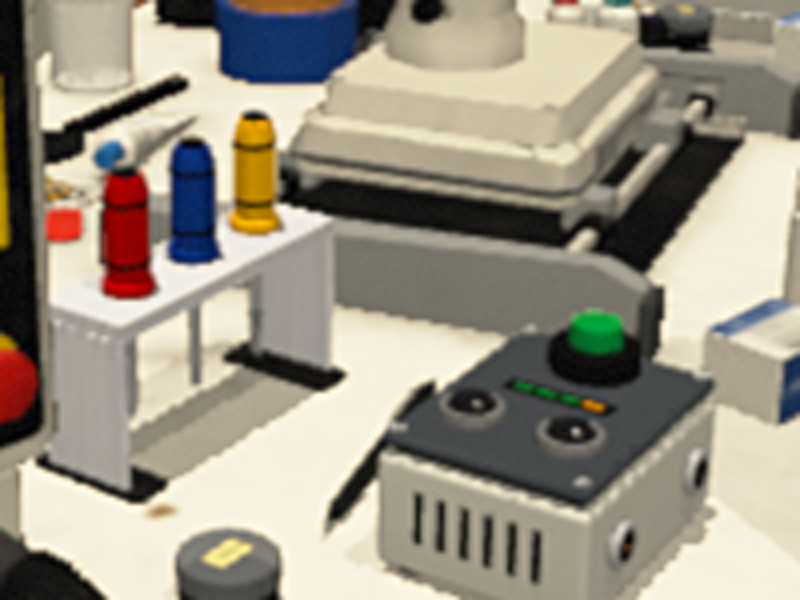

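View pics/top0.png

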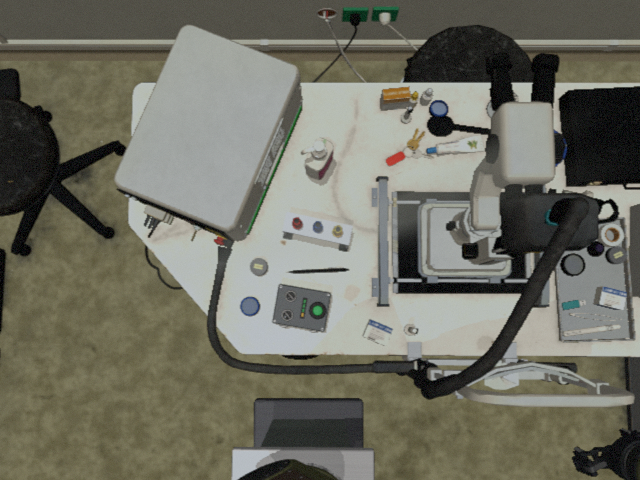

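The overview shows the rack with red, blue and yellow drivers from left to right, and yellow in the right hole at about (338,233). The pack's button is at about (318,310) and its carriers at about (291,296) and (287,315). The pen lies between rack and pack. In the side view the yellow driver stands at the far end of the rack. I'll fit the poses of rack and pack from both views.

```bash
cat > h.py <<'E'
import numpy as np,cv2,pickle
from scipy.optimize import least_squares
from scipy.spatial.transform import Rotation as R
def proj(p,X):
    K=np.array([[p['fx'],0,p['cx']],[0,p['fy'],p['cy']],[0,0,1.]])
    return cv2.projectPoints(np.atleast_2d(np.float64(X)),np.float64(p['rvec']),np.float64(p['tvec']),K,None)[0][:,0]
def fit(D,obs,x0):
    def place(q,L): 
        c,s=np.cos(q[2]),np.sin(q[2]); L=np.float64(L)
        return [q[0]+c*L[0]-s*L[1],q[1]+s*L[0]+c*L[1],L[2]]
    f=lambda q:np.concatenate([proj(D[n],place(q,L))[0]-uv for n,L,uv in obs])
    r=least_squares(f,x0,x_scale=[100,100,1],loss='soft_l1'); return r.x,r.fun.reshape(-1,2).round(1)
E
python3 - <<'E'
from h import *
D=pickle.load(open('p0.pkl','rb'))
t=lambda u,v:np.array([240+u/3.3,180+v/3.3]); s=lambda u,v:np.array([260+u/4,170+v/4])
rk=[('top',(0,45,83),t(190,153)),('top',(0,0,83),t(258,167)),('top',(0,-45,83),t(323,181)),
('top',(0,45,132),t(185,134)),('top',(0,0,132),t(257,144)),('top',(0,-45,132),t(321,158)),
('side',(0,45,83),s(129,285)),('side',(0,0,83),s(195,252)),('side',(0,-45,83),s(256,222)),
('side',(0,45,132),s(126,174)),('side',(0,0,132),s(190,145)),('side',(0,-45,132),s(255,118))]
r=fit(D,rk,[600,0,0]); print(r)
pk=[('top',(0,-36,84),t(257,430)),('top',(21,28,68),t(167,383)),('top',(-21,28,68),t(155,446)),
('side',(0,-36,84),s(597,327)),('side',(21,28,67),s(472,404)),('side',(-21,28,67),s(571,433))]
q=fit(D,pk,[450,0,0]); print(q)
def at(q,x,y): c,s=np.cos(q[2]),np.sin(q[2]); return q[0]+c*x-s*y,q[1]+s*x+c*y
print('yellow',at(r[0],0,-45),'front',at(q[0],-21,28),'rear',at(q[0],21,28),'btn',at(q[0],0,-36))
pickle.dump((r[0],q[0]),open('pose.pkl','wb'))
p=D['side']['pixels'][255:290,362:422,::-1]
cv2.imwrite('pics/caps.png',cv2.resize(p,None,fx=12,fy=12,interpolation=cv2.INTER_CUBIC))
p=D['top']['pixels'][285:325,275:330,::-1]
from rig import readout
print(R.from_quat(np.roll(readout.read_state()['ee_rot'],-1)).as_matrix().round(3))
E
```

```text
(array([ 6.38161005e+02, -2.91403924e+01, -1.93535286e-01]), array([[ 0.2, -0.9],
       [-0.3, -1.1],
       [ 0. , -1.4],
       [ 0.9,  1.8],
       [-0.2,  2.9],
       [ 1.3,  2.8],
       [-0.3,  0.3],
       [-0.3,  0.3],
       [-0.3,  0.1],
       [-0.3,  0.6],
       [ 0.5,  0.4],
       [-0.2,  0.3]]))
(array([ 4.65137486e+02,  5.56629398e+00, -1.67924828e-01]), array([[-0.1,  1.1],
       [ 0.2,  0.8],
       [ 0.4,  0.6],
       [-0.3, -1.5],
       [-0.7,  0.3],
       [-0.5,  0.3]]))
yellow (np.float64(629.5061834258153), np.float64(-73.30026173129748)) front (np.float64(449.11270567968086), np.float64(36.68230962764022)) rear (np.float64(490.52192221661744), np.float64(29.662567054219423)) btn (np.float64(459.1205633600794), np.float64(-29.927320191544997))
[[ 0.931  0.364  0.   ]
 [ 0.364 -0.931 -0.   ]
 [ 0.     0.    -1.   ]]
```

View pics/caps.png

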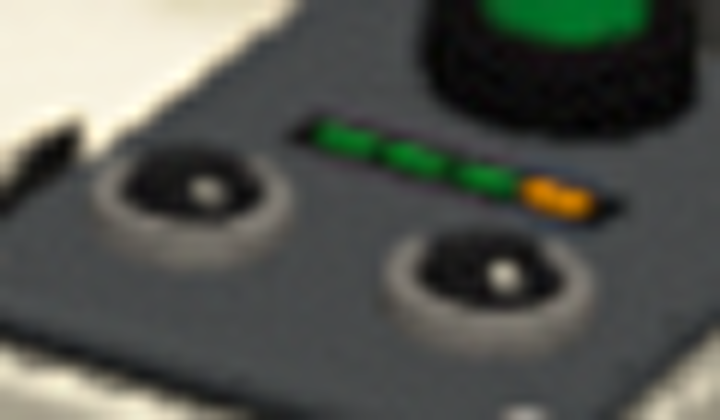

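The side crop shows both caps proud of their collars. The white ticks are at about (207,190) and (503,275) in the crop, to the lower right of the cap centres. Next I'll check the caps in the top view and back-project the ticks.

```bash
python3 - <<'E'
from h import *
D=pickle.load(open('p0.pkl','rb')); r,q=pickle.load(open('pose.pkl','rb'))
p=D['top']['pixels'][290:320,278:300,::-1]
cv2.imwrite('pics/capt.png',cv2.resize(p,None,fx=20,fy=20,interpolation=cv2.INTER_CUBIC))
c,s=np.cos(q[2]),np.sin(q[2])
for n,x,uv in(('rear',21,(207,190)),('front',-21,(503,275))):
    X=np.array([q[0]+c*x-s*28,q[1]+s*x+c*28,69.5])
    for nm in('side','top'):
        k=proj(D[nm],X)[0]; off,sc=((362,255),12) if nm=='side' else ((278,290),20)
        print(n,nm,'cap centre crop px',((k-off+.5)*sc-.5).round(1))
        for a in range(0,360,45):
            P=X+[5.5*np.cos(np.radians(a)),5.5*np.sin(np.radians(a)),0]
            print(a,((proj(D[nm],P)[0]-k)*sc).round(1),end=' ')
        print()
E
```

```text
rear side cap centre crop px [190.4 184. ]
0 [-40.8  -8.1] 45 [-39.2   6.7] 90 [-14.5  17.6] 135 [18.9 18.2] 180 [41.   8.1] 225 [39.  -6.6] 270 [ 14.3 -17.4] 315 [-18.6 -18. ] 
rear top cap centre crop px [264.8 145.8]
0 [  0.5 -50.2] 45 [-35.  -35.7] 90 [-50.1  -0.3] 135 [-35.7  35.4] 180 [-0.5 50.3] 225 [35.1 35.7] 270 [50.1  0.3] 315 [ 35.7 -35.3] 
front side cap centre crop px [489.  269.8]
0 [-43.   -8.6] 45 [-39.7   7.1] 90 [-13.1  18.7] 135 [21.4 19.3] 180 [43.2  8.6] 225 [39.6 -7. ] 270 [ 12.9 -18.5] 315 [-21.1 -19.1] 
front top cap centre crop px [197. 525.]
0 [  0.5 -50.6] 45 [-35.1 -36. ] 90 [-50.2  -0.3] 135 [-35.9  35.6] 180 [-0.5 50.6] 225 [35.2 36. ] 270 [50.2  0.3] 315 [ 35.9 -35.6]
```

View pics/capt.png

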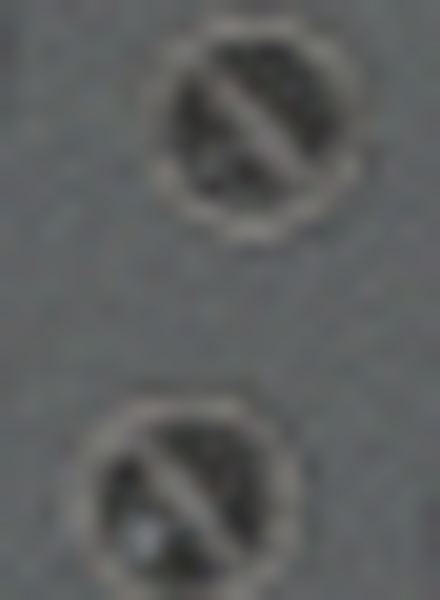

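The slots show clearly in the top crop. The rear one runs from (210,75) to (300,180) and the front one from (140,440) to (245,565), so both lie at about 40° in the world. I'll view the full side picture to plan a clear route.

View pics/side0.png

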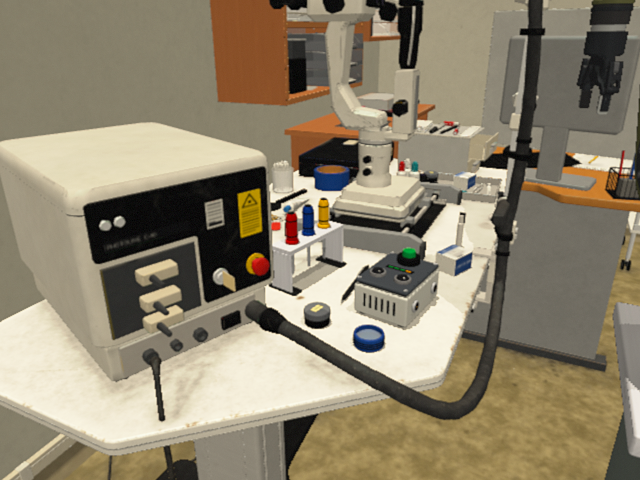

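The side view shows the dark cable leaving the console, passing in front of the table and rising at columns 500–535. I need its position before sweeping the arm past it.

```bash
python3 - <<'E'
from h import *
D=pickle.load(open('p0.pkl','rb'))
def tri(us,ut,x0=(300,-250,100)):
    r=least_squares(lambda X:np.r_[proj(D['side'],X)[0]-us,proj(D['top'],X)[0]-ut],x0); return r.x.round(),round(2*r.cost,1)
print('connector',tri((503,220),(425,376)))
print('conn lower',tri((497,250),(395,367)))
print('hose low',tri((450,410),(240,358)))
for z in (200,400,600,800,1000,1200):
    # cable seen in top along line (430,388)->(570,215): find points with height z matching both
    best=min(((np.linalg.norm(proj(D['side'],P)[0]-np.array([503+ (220-v)*32/220,v])),P,v) for v in range(0,220,10) for t in np.linspace(0,1,60) for P in [least_squares(lambda X:proj(D['top'],[X[0],X[1],z])[0]-np.array([430+140*t,388-173*t]),(300,-250)).x.tolist()+[z]]),key=lambda b:b[0]); print(z,best)
c=-R.from_rotvec(np.ravel(D['side']['rvec'])).as_matrix().T@np.ravel(D['side']['tvec']);print('side cam',c.round())
print('wrist tool in side', proj(D['side'],[218,-558,231]),proj(D['side'],[218,-558,400]))
E
```

```text
connector (array([ 334., -260.,   75.]), np.float64(55.5))
conn lower (array([ 340., -201.,   37.]), np.float64(2.1))
hose low (array([345., 153., -46.]), np.float64(3.0))
200 (np.float64(2.964674245556946), [345.86323813286776, -278.7508445767495, 200], 150)
400 (np.float64(4.628937175872266), [340.7051627403269, -220.21057504799018, 400], 40)
600 (np.float64(114.19792861511372), [410.2347111750972, -223.8484988324314, 600], 0)
800 (np.float64(261.55453444264555), [561.7927852146549, -295.7759900295453, 800], 0)
1000 (np.float64(477.28161159021374), [530.915839928024, -215.8245042627539, 1000], 0)
1200 (np.float64(850.4532648264578), [500.0388946413929, -135.8730184959623, 1200], 0)
side cam [273. 685. 412.]
wrist tool in side [[589.87855264 116.61697117]] [[606.0409876   32.88590096]]
```

The cable rises at about (340,-250), roughly 400 mm from the base axis. I'll pull the tool in close to the base before swinging past it.

```bash
python3 -m pendant '[{"dy":-60,"dz":-20,"az":-10,"jaw":1},{"dy":-115,"dz":-40,"az":-20,"jaw":1},{"dy":-170,"dz":-60,"az":-30,"jaw":1},{"dy":-220,"dz":-70,"az":-40,"jaw":1},{"dy":-250,"dz":-70,"az":-50,"jaw":1},{"dy":-270,"dz":-70,"az":-60,"jaw":1},{"dy":-270,"dz":-70,"az":-70,"jaw":1},{"dy":-270,"dz":-70,"az":-80,"jaw":1},{"dy":-270,"dz":-70,"az":-90,"jaw":1},{"dy":-270,"dz":-70,"az":-90,"jaw":1}]'; python3 -c "
from rig import readout
s=readout.read_state();print(s['q'].round(3),s['tcp_pos'].round(),s['clock'],s['ee_rot'].round(3))"
```

```text
[-1.198  0.313 -0.047  1.21   0.     1.571] [ 219. -559.  231.] 0.9 [0.    0.983 0.185 0.   ]invalid input
```

```bash
python3 -m pendant '[{"dx":0,"dy":-60,"dz":-20,"ax":0,"ay":0,"az":-10,"jaw":0.9},{"dx":0,"dy":-115,"dz":-40,"ax":0,"ay":0,"az":-20,"jaw":0.9}]'; python3 -c "
from rig import readout
s=readout.read_state();print(s['q'].round(3),s['tcp_pos'].round(),s['clock'],s['ee_rot'].round(3))"
```

```text
clock: 1.15
tcp_pos: [176.1, -450.2, 270.7]
ee_rot: [-0.001, 0.935, 0.356, -0.0]
wrist_force: [0.4, -0.5, 1.5]
width: 51.6
finger_force: 0.0
[-1.198  0.082 -0.243  1.248 -0.     1.216] [ 176. -450.  271.] 1.15 [-0.001  0.935  0.356 -0.   ]
```

```bash
python3 -m pendant '[{"dx":15,"dy":-41,"dz":-15,"ax":0,"ay":0,"az":-10,"jaw":0.9},{"dx":30,"dy":-82,"dz":-30,"ax":0,"ay":0,"az":-20,"jaw":0.9},{"dx":44,"dy":-122,"dz":-40,"ax":0,"ay":0,"az":-30,"jaw":0.9},{"dx":51,"dy":-141,"dz":-50,"ax":0,"ay":0,"az":-40,"jaw":0.9},{"dx":51,"dy":-141,"dz":-50,"ax":0,"ay":0,"az":-50,"jaw":0.9},{"dx":51,"dy":-141,"dz":-50,"ax":0,"ay":0,"az":-60,"jaw":0.9},{"dx":51,"dy":-141,"dz":-50,"ax":0,"ay":0,"az":-70,"jaw":0.9}]'; python3 -c "
from rig import readout
s=readout.read_state();print(s['q'].round(3),s['tcp_pos'].round(),s['clock'],s['ee_rot'].round(3))"
```

```text
clock: 2.02
tcp_pos: [121.7, -312.1, 321.6]
ee_rot: [0.0, 0.561, 0.828, -0.0]
wrist_force: [0.4, 0.3, 0.7]
width: 4.0
finger_force: 0.0
[-1.199 -0.217 -0.404  1.383  0.    -0.007] [ 122. -312.  322.] 2.025 [ 0.     0.561  0.828 -0.   ]
```

```bash
python3 -m pendant '[{"dx":7,"dy":39,"dz":0,"ax":0,"ay":0,"az":-7,"jaw":0.9},{"dx":14,"dy":79,"dz":0,"ax":0,"ay":0,"az":-14,"jaw":0.9},{"dx":21,"dy":118,"dz":0,"ax":0,"ay":0,"az":-20,"jaw":0.9},{"dx":40,"dy":152,"dz":0,"ax":0,"ay":0,"az":-27,"jaw":0.9},{"dx":60,"dy":186,"dz":0,"ax":0,"ay":0,"az":-34,"jaw":0.9},{"dx":79,"dy":219,"dz":0,"ax":0,"ay":0,"az":-40,"jaw":0.9},{"dx":110,"dy":245,"dz":0,"ax":0,"ay":0,"az":-48,"jaw":0.5},{"dx":141,"dy":270,"dz":0,"ax":0,"ay":0,"az":-55,"jaw":0},{"dx":174,"dy":295,"dz":0,"ax":0,"ay":0,"az":-64,"jaw":-0.5},{"dx":174,"dy":295,"dz":0,"ax":0,"ay":0,"az":-74,"jaw":-1},{"dx":174,"dy":295,"dz":0,"ax":0,"ay":0,"az":-84,"jaw":-1}]'; python3 -c "
from rig import readout
s=readout.read_state();print(s['q'].round(3),s['tcp_pos'].round(),s['clock'],s['ee_rot'].round(3))"
```

```text
clock: 3.4
tcp_pos: [333.2, -41.9, 321.4]
ee_rot: [0.0, -0.138, 0.99, -0.0]
wrist_force: [-0.9, -0.4, 0.1]
width: 85.5
finger_force: 0.0
[-0.125 -0.215 -0.403  1.383 -0.    -0.401] [333. -42. 321.] 3.4 [ 0.    -0.138  0.99  -0.   ]
```

```bash
python3 -m pendant '[{"dx":-46,"dy":-19,"dz":20,"ax":0,"ay":0,"az":-10,"jaw":-1},{"dx":-92,"dy":-37,"dz":45,"ax":0,"ay":0,"az":-20,"jaw":-1},{"dx":-138,"dy":-56,"dz":70,"ax":0,"ay":0,"az":-30,"jaw":-1},{"dx":-184,"dy":-74,"dz":95,"ax":0,"ay":0,"az":-40,"jaw":-1},{"dx":-230,"dy":-93,"dz":120,"ax":0,"ay":0,"az":-50,"jaw":-1},{"dx":-276.4,"dy":-111.4,"dz":141,"ax":0,"ay":0,"az":-60,"jaw":-1},{"dx":-276.4,"dy":-111.4,"dz":146,"ax":0,"ay":0,"az":-63.1,"jaw":-1},{"dx":-276.4,"dy":-111.4,"dz":146,"ax":0,"ay":0,"az":-63.1,"jaw":-1}]'; python3 - <<'E'
from rig import readout,eyes
from h import *
s=readout.read_state();print(s['q'].round(3),s['tcp_pos'].round(1),s['clock'],s['ee_rot'].round(3))
p=eyes.snapshot('side');print(proj(p,s['tcp_pos']))
cv2.imwrite('pics/hov.png',cv2.resize(p['pixels'][100:270,240:400,::-1],None,fx=3.5,fy=3.5))
E
```

```text
clock: 4.4
tcp_pos: [628.8, -76.9, 173.9]
ee_rot: [-0.001, -0.632, 0.775, 0.001]
wrist_force: [-0.1, -0.2, 0.1]
width: 85.4
finger_force: 0.0
[-0.122  0.404 -0.05   1.119 -0.    -1.49 ] [628.8 -76.9 173.9] 4.4 [-0.001 -0.632  0.775  0.001]
[[324.73578094 176.47910897]]
```

View pics/hov.png

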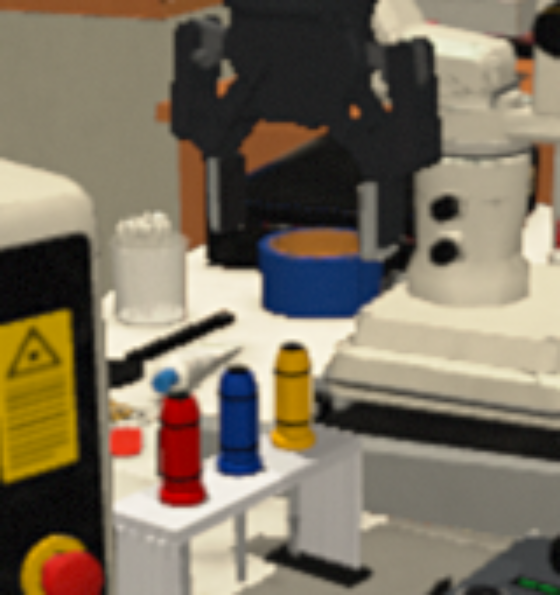

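The hover picture shows the open fingers centred over the yellow driver at crop (294,390). I'll go down and grip it.

```bash
python3 -m pendant '[{"dx":-2.5,"dy":0,"dz":40,"ax":0,"ay":0,"az":0,"jaw":-1},{"dx":-2.5,"dy":0,"dz":70,"ax":0,"ay":0,"az":0,"jaw":-0.5},{"dx":-2.5,"dy":0,"dz":79,"ax":0,"ay":0,"az":0,"jaw":-0.2},{"dx":-2.5,"dy":0,"dz":79,"ax":0,"ay":0,"az":0,"jaw":0.2},{"dx":-2.5,"dy":0,"dz":79,"ax":0,"ay":0,"az":0,"jaw":0.4},{"dx":-2.5,"dy":0,"dz":79,"ax":0,"ay":0,"az":0,"jaw":0.9},{"dx":-2.5,"dy":0,"dz":79,"ax":0,"ay":0,"az":0,"jaw":0.9},{"dx":-2.5,"dy":0,"dz":79,"ax":0,"ay":0,"az":0,"jaw":0.9},{"dx":-2.5,"dy":0,"dz":79,"ax":0,"ay":0,"az":0,"jaw":0.9}]'
```

```text
clock: 5.58
tcp_pos: [630.9, -74.6, 98.2]
ee_rot: [0.001, -0.632, 0.775, -0.001]
wrist_force: [-0.2, -0.5, 6.5]
width: 18.2
finger_force: 58.4
```

```bash
python3 -m pendant '[{"dx":0,"dy":0,"dz":-40,"ax":0,"ay":0,"az":0,"jaw":0.9},{"dx":0,"dy":0,"dz":-75,"ax":0,"ay":0,"az":0,"jaw":0.9},{"dx":0,"dy":0,"dz":-85,"ax":0,"ay":0,"az":0,"jaw":0.9},{"dx":10,"dy":49,"dz":-85,"ax":0,"ay":0,"az":0,"jaw":0.9},{"dx":20,"dy":98,"dz":-85,"ax":0,"ay":0,"az":0,"jaw":0.9},{"dx":-27,"dy":128,"dz":-85,"ax":0,"ay":0,"az":0,"jaw":0.9},{"dx":-73.8,"dy":158.1,"dz":-85,"ax":0,"ay":0,"az":0,"jaw":0.9},{"dx":-73.8,"dy":158.1,"dz":-85,"ax":0,"ay":0,"az":0,"jaw":0.9},{"dx":-73.8,"dy":158.1,"dz":-85,"ax":0,"ay":0,"az":0,"jaw":0.9}]'; python3 - <<'E'
from rig import readout,eyes
from h import *
s=readout.read_state();print(s['q'].round(3),s['tcp_pos'].round(1),s['clock'],s['ee_rot'].round(3),s['width'],s['wrist_force'])
T=np.array(s['tcp_pos']);T[2]-=80
for n in('side','top'):
    p=eyes.snapshot(n);k=proj(p,T)[0];u,v=k.astype(int);print(n,k,'crop origin',u-30,v-35, [(d['location'],d['conf']) for d in eyes.look_for('flat_screwdriver',p)[:1]])
    a=p['pixels'][v-35:v+25,u-30:u+30,::-1]; a=cv2.resize(a,(400,400),interpolation=cv2.INTER_CUBIC)
    b=a if n=='side' else np.hstack([b,a])
    np.save('s_'+n,p['pixels'])
cv2.imwrite('pics/blade.png',b)
E
```

```text
clock: 6.7
tcp_pos: [489.5, 29.4, 181.0]
ee_rot: [-0.0, -0.633, 0.774, -0.0]
wrist_force: [0.3, -0.5, -0.1]
width: 18.4
finger_force: 59.9
[ 6.000e-02  1.370e-01 -3.890e-01  1.046e+00 -1.000e-03 -1.310e+00] [489.5  29.4 181. ] 6.7 [-0.    -0.633  0.774 -0.   ] 18.404855878003968 [ 0.2616583  -0.45855941 -0.10129792]
side [378.85024425 251.179497  ] crop origin 348 216 [([382.0, 205.2], 0.69)]
top [290.16405687 296.97228194] crop origin 260 261 []
```

View pics/blade.png

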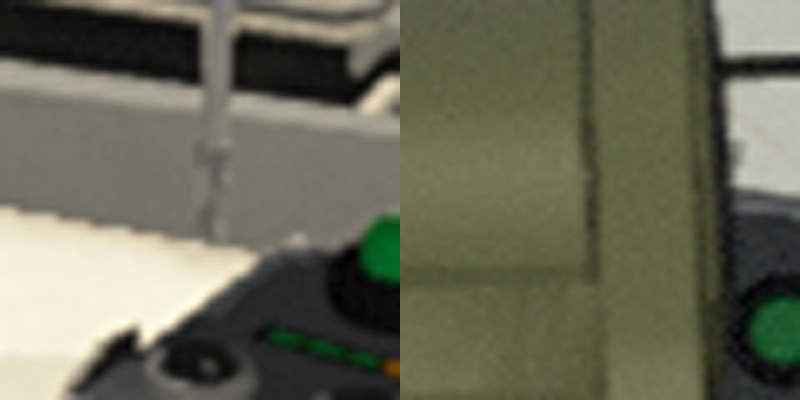

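The left half shows the shaft with the blade below a step at (215,150), and the blade looks narrow. The arm blocks the top view. To settle which of the three blade angles it is, I'll compare the side view at turns of ±30°.

```bash
python3 -m pendant '[{"dx":0,"dy":0,"dz":0,"ax":0,"ay":0,"az":10,"jaw":0.9},{"dx":0,"dy":0,"dz":0,"ax":0,"ay":0,"az":20,"jaw":0.9},{"dx":0,"dy":0,"dz":0,"ax":0,"ay":0,"az":30,"jaw":0.9},{"dx":0,"dy":0,"dz":0,"ax":0,"ay":0,"az":30,"jaw":0.9}]' >/dev/null; python3 -c "
from rig import eyes;import numpy as np;np.save('s_p',eyes.snapshot('side')['pixels'])"
python3 -m pendant '[{"dx":0,"dy":0,"dz":0,"ax":0,"ay":0,"az":-10,"jaw":0.9},{"dx":0,"dy":0,"dz":0,"ax":0,"ay":0,"az":-20,"jaw":0.9},{"dx":0,"dy":0,"dz":0,"ax":0,"ay":0,"az":-30,"jaw":0.9},{"dx":0,"dy":0,"dz":0,"ax":0,"ay":0,"az":-40,"jaw":0.9},{"dx":0,"dy":0,"dz":0,"ax":0,"ay":0,"az":-50,"jaw":0.9},{"dx":0,"dy":0,"dz":0,"ax":0,"ay":0,"az":-60,"jaw":0.9},{"dx":0,"dy":0,"dz":0,"ax":0,"ay":0,"az":-60,"jaw":0.9}]'; python3 - <<'E'
from rig import eyes
import numpy as np,cv2
np.save('s_m',eyes.snapshot('side')['pixels'])
ims=[np.load(f's_{k}.npy')[228:258,366:392,::-1] for k in('p','side','m')]
cv2.imwrite('pics/blades.png',np.hstack([cv2.resize(a,None,fx=10,fy=10,interpolation=cv2.INTER_CUBIC) for a in ims]))
E
```

```text
clock: 8.32
tcp_pos: [489.6, 29.2, 181.3]
ee_rot: [0.0, 0.811, -0.585, -0.0]
wrist_force: [0.1, -0.4, 0.7]
width: 18.1
finger_force: 59.9
```

View pics/blades.png

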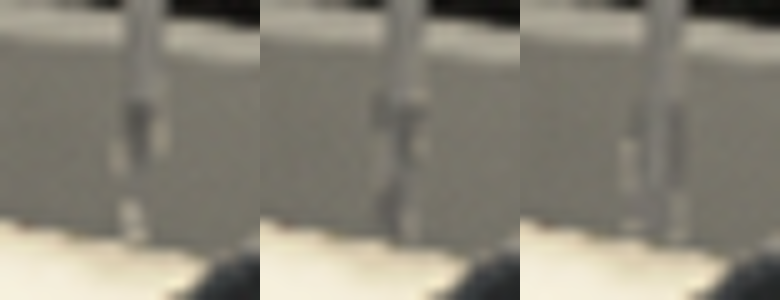

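The blade is about 3 px wide at +30°, 5 px at 0 and 7 px at −30°. So the blade lies along the tool's y, now at 18° in the world. I'll turn it to the slot angle of 40° over the rear carrier and go down until it touches.

```bash
python3 -m pendant '[{"dx":0.8,"dy":-1.3,"dz":10,"ax":0,"ay":0,"az":-10,"jaw":0.9},{"dx":0.8,"dy":-1.3,"dz":20,"ax":0,"ay":0,"az":-20,"jaw":0.9},{"dx":0.8,"dy":-1.3,"dz":25,"ax":0,"ay":0,"az":-22,"jaw":0.9},{"dx":0.8,"dy":-1.3,"dz":27,"ax":0,"ay":0,"az":-22,"jaw":0.9},{"dx":0.8,"dy":-1.3,"dz":29,"ax":0,"ay":0,"az":-22,"jaw":0.9},{"dx":0.8,"dy":-1.3,"dz":31,"ax":0,"ay":0,"az":-22,"jaw":0.9},{"dx":0.8,"dy":-1.3,"dz":31,"ax":0,"ay":0,"az":-22,"jaw":0.9}]'
```

```text
clock: 9.25
tcp_pos: [491.0, 29.2, 150.3]
ee_rot: [-0.0, 0.908, -0.419, -0.0]
wrist_force: [-0.5, 0.3, 0.2]
width: 17.8
finger_force: 59.9
```

```bash
python3 -m pendant '[{"dx":0,"dy":0,"dz":1,"ax":0,"ay":0,"az":0,"jaw":0.9},{"dx":0,"dy":0,"dz":2,"ax":0,"ay":0,"az":0,"jaw":0.9},{"dx":0,"dy":0,"dz":2,"ax":0,"ay":0,"az":0,"jaw":0.9}]'; python3 -m pendant '[{"dx":0,"dy":0,"dz":1,"ax":0,"ay":0,"az":0,"jaw":0.9},{"dx":0,"dy":0,"dz":2,"ax":0,"ay":0,"az":0,"jaw":0.9},{"dx":0,"dy":0,"dz":2,"ax":0,"ay":0,"az":0,"jaw":0.9}]'
```

```text
clock: 9.62
tcp_pos: [491.4, 29.2, 148.7]
ee_rot: [-0.0, 0.908, -0.419, 0.0]
wrist_force: [-0.5, -0.6, 3.4]
width: 17.9
finger_force: 60.3
clock: 10.0
tcp_pos: [492.0, 29.1, 147.8]
ee_rot: [-0.0, 0.908, -0.419, 0.001]
wrist_force: [-2.8, -0.1, 10.9]
width: 18.4
finger_force: 60.9
```

```bash
python3 -m pendant '[{"dx":0.7,"dy":0,"dz":0,"ax":0,"ay":0,"az":0,"jaw":0.9},{"dx":1.5,"dy":0,"dz":0,"ax":0,"ay":0,"az":0,"jaw":0.9},{"dx":1.5,"dy":0,"dz":0,"ax":0,"ay":0,"az":0,"jaw":0.9}]';python3 -m pendant '[{"dx":-1,"dy":0,"dz":0,"ax":0,"ay":0,"az":0,"jaw":0.9},{"dx":-2,"dy":0,"dz":0,"ax":0,"ay":0,"az":0,"jaw":0.9},{"dx":-3,"dy":0,"dz":0,"ax":0,"ay":0,"az":0,"jaw":0.9},{"dx":-3,"dy":0,"dz":0,"ax":0,"ay":0,"az":0,"jaw":0.9}]'
```

```text
clock: 10.38
tcp_pos: [492.7, 28.3, 147.7]
ee_rot: [-0.001, 0.908, -0.419, 0.001]
wrist_force: [-2.3, 0.4, 12.4]
width: 18.0
finger_force: 60.8
clock: 10.88
tcp_pos: [491.3, 30.0, 147.9]
ee_rot: [-0.0, 0.908, -0.419, 0.002]
wrist_force: [-0.4, -1.8, 11.7]
width: 18.2
finger_force: 60.8
```

```bash
python3 -m pendant '[{"dx":1.5,"dy":0,"dz":0,"ax":0,"ay":0,"az":5,"jaw":0.9},{"dx":1.5,"dy":0,"dz":0,"ax":0,"ay":0,"az":12,"jaw":0.9},{"dx":1.5,"dy":0,"dz":0,"ax":0,"ay":0,"az":20,"jaw":0.9},{"dx":1.5,"dy":0,"dz":0,"ax":0,"ay":0,"az":20,"jaw":0.9}]';python3 -c "
from rig import readout
s=readout.read_state();print(s['torque'],s['q'][5])"
```

```text
clock: 11.38
tcp_pos: [491.6, 29.0, 147.7]
ee_rot: [-0.0, 0.821, -0.571, 0.001]
wrist_force: [-2.6, 0.1, 11.7]
width: 18.3
finger_force: 60.8
[-0.25362161  0.70950898 -0.04102387] -1.8674102926865592
```

```bash
python3 -m pendant '[{"dx":1,"dy":0,"dz":0,"ax":0,"ay":0,"az":0,"jaw":0.9},{"dx":2,"dy":0,"dz":0,"ax":0,"ay":0,"az":0,"jaw":0.9},{"dx":3,"dy":0,"dz":0,"ax":0,"ay":0,"az":0,"jaw":0.9},{"dx":4,"dy":0,"dz":0,"ax":0,"ay":0,"az":0,"jaw":0.9},{"dx":4,"dy":0,"dz":0,"ax":0,"ay":0,"az":0,"jaw":0.9}]';python3 -c "
from rig import readout
s=readout.read_state();print(s['torque'],s['q'][5])"
```

```text
clock: 12.0
tcp_pos: [492.6, 26.3, 147.5]
ee_rot: [-0.001, 0.822, -0.57, -0.0]
wrist_force: [-3.4, 2.4, 11.5]
width: 18.0
finger_force: 60.8
[0.75276958 1.02319017 0.01537134] -1.87629429851833
```

```bash
python3 -m pendant '[{"dx":-2,"dy":0.3,"dz":-3,"ax":0,"ay":0,"az":-7,"jaw":0.9},{"dx":-5,"dy":0.8,"dz":-3,"ax":0,"ay":0,"az":-14,"jaw":0.9},{"dx":-7.7,"dy":1.4,"dz":-3,"ax":0,"ay":0,"az":-20,"jaw":0.9},{"dx":-7.7,"dy":1.4,"dz":0,"ax":0,"ay":0,"az":-20,"jaw":0.9},{"dx":-7.7,"dy":1.4,"dz":0,"ax":0,"ay":0,"az":-20,"jaw":0.9}]'; python3 -m pendant '[{"dx":0.5,"dy":0,"dz":0,"ax":0,"ay":0,"az":0,"jaw":0.9},{"dx":1,"dy":0,"dz":0,"ax":0,"ay":0,"az":0,"jaw":0.9},{"dx":1.5,"dy":0,"dz":0,"ax":0,"ay":0,"az":0,"jaw":0.9},{"dx":2,"dy":0,"dz":0,"ax":0,"ay":0,"az":0,"jaw":0.9},{"dx":2,"dy":0,"dz":0,"ax":0,"ay":0,"az":0,"jaw":0.9}]'; python3 -m pendant '[{"dx":0.5,"dy":0,"dz":0,"ax":0,"ay":0,"az":0,"jaw":0.9},{"dx":1,"dy":0,"dz":0,"ax":0,"ay":0,"az":0,"jaw":0.9},{"dx":1.5,"dy":0,"dz":0,"ax":0,"ay":0,"az":0,"jaw":0.9},{"dx":2,"dy":0,"dz":0,"ax":0,"ay":0,"az":0,"jaw":0.9},{"dx":2,"dy":0,"dz":0,"ax":0,"ay":0,"az":0,"jaw":0.9}]'
```

```text
clock: 12.62
tcp_pos: [489.6, 32.0, 148.1]
ee_rot: [-0.0, 0.908, -0.42, 0.001]
wrist_force: [-2.6, 0.1, 15.4]
width: 18.3
finger_force: 61.1
clock: 13.25
tcp_pos: [490.5, 30.9, 148.1]
ee_rot: [-0.001, 0.908, -0.42, 0.001]
wrist_force: [-3.7, 0.6, 16.2]
width: 18.2
finger_force: 61.2
clock: 13.88
tcp_pos: [491.4, 29.7, 148.0]
ee_rot: [-0.001, 0.908, -0.42, 0.0]
wrist_force: [-4.6, 1.7, 15.9]
width: 18.1
finger_force: 61.2
```

```bash
python3 -m pendant '[{"dx":0.5,"dy":0,"dz":0,"ax":0,"ay":0,"az":0,"jaw":0.9},{"dx":1,"dy":0,"dz":0,"ax":0,"ay":0,"az":0,"jaw":0.9},{"dx":1.5,"dy":0,"dz":0,"ax":0,"ay":0,"az":0,"jaw":0.9},{"dx":2,"dy":0,"dz":0,"ax":0,"ay":0,"az":0,"jaw":0.9},{"dx":2,"dy":0,"dz":0,"ax":0,"ay":0,"az":0,"jaw":0.9}]'; python3 -m pendant '[{"dx":0.5,"dy":0,"dz":0,"ax":0,"ay":0,"az":0,"jaw":0.9},{"dx":1,"dy":0,"dz":0,"ax":0,"ay":0,"az":0,"jaw":0.9},{"dx":1.5,"dy":0,"dz":0,"ax":0,"ay":0,"az":0,"jaw":0.9},{"dx":2,"dy":0,"dz":0,"ax":0,"ay":0,"az":0,"jaw":0.9},{"dx":2,"dy":0,"dz":0,"ax":0,"ay":0,"az":0,"jaw":0.9}]'; python3 - <<'E'
from rig import readout,eyes
from h import *
s=readout.read_state();T=np.array(s['tcp_pos']);print(s['torque'],s['wrist_force'])
p=eyes.snapshot('side');np.save('s_c',p['pixels']);T[2]-=80;print(proj(p,T))
a=p['pixels'][225:285,350:420,::-1];cv2.imwrite('pics/contact.png',cv2.resize(a,None,fx=10,fy=10,interpolation=cv2.INTER_CUBIC))
E
```

```text
clock: 14.5
tcp_pos: [492.2, 28.6, 147.9]
ee_rot: [-0.001, 0.908, -0.42, -0.0]
wrist_force: [-5.2, 2.3, 17.3]
width: 17.9
finger_force: 61.3
clock: 15.12
tcp_pos: [493.8, 27.2, 147.9]
ee_rot: [-0.002, 0.908, -0.42, -0.0]
wrist_force: [-4.2, 3.4, 15.8]
width: 18.0
finger_force: 61.1
[0.92791464 1.41813605 0.00525941] [-4.15112157  3.35397693 15.77638197]
[[375.86660541 269.7835151 ]]
```

View pics/contact.png

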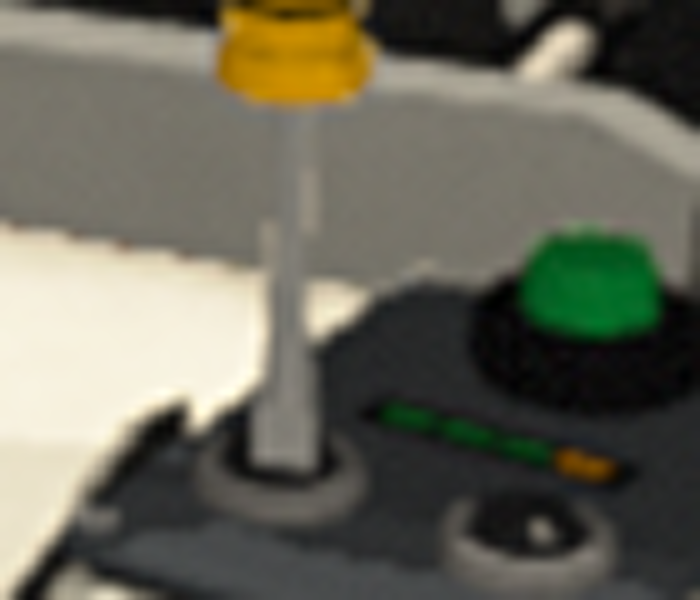

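The contact picture shows the blade face-on with its tip at crop (286,470). The rear cap's centre is at about (281,452), so the tip is some 6 mm too near the camera. The driver has also tilted in the pads, because the tip stuck while I swept. I'll move back by the same amount to straighten it, then lift and measure the tip numerically.

```bash
python3 -m pendant '[{"dx":-1.5,"dy":0,"dz":0,"ax":0,"ay":0,"az":0,"jaw":0.9},{"dx":-3,"dy":0,"dz":0,"ax":0,"ay":0,"az":0,"jaw":0.9},{"dx":-4.5,"dy":0,"dz":0,"ax":0,"ay":0,"az":0,"jaw":0.9},{"dx":-6,"dy":0,"dz":0,"ax":0,"ay":0,"az":0,"jaw":0.9},{"dx":-7.5,"dy":0,"dz":0,"ax":0,"ay":0,"az":0,"jaw":0.9},{"dx":-8.5,"dy":0,"dz":0,"ax":0,"ay":0,"az":0,"jaw":0.9},{"dx":-8.5,"dy":0,"dz":0,"ax":0,"ay":0,"az":0,"jaw":0.9},{"dx":-8.5,"dy":0,"dz":-6,"ax":0,"ay":0,"az":0,"jaw":0.9},{"dx":-8.5,"dy":0,"dz":-12,"ax":0,"ay":0,"az":0,"jaw":0.9},{"dx":-8.5,"dy":0,"dz":-12,"ax":0,"ay":0,"az":0,"jaw":0.9}]'; python3 - <<'E'
from rig import readout,eyes
from h import *
s=readout.read_state();T=np.array(s['tcp_pos'])
p=eyes.snapshot('side');np.save('s_d',p['pixels']);print(proj(p,T-[0,0,80]),proj(p,T-[0,0,18]))
g=p['pixels'].astype(int)
for v in range(240,272): print(v,g[v,366:390].sum(1)//3)
E
```

```text
clock: 16.42
tcp_pos: [488.1, 32.6, 158.4]
ee_rot: [-0.0, 0.908, -0.419, 0.0]
wrist_force: [-0.4, -0.5, -1.1]
width: 18.1
finger_force: 59.6
[[378.47021655 265.6656133 ]] [[380.03316805 227.71720417]]
240 [113 112 112 112 111 111 112 113 114 115 114 115 115 113 118 121 124 121
 115 115 116 114 117 114]
241 [112 109 111 111 111 112 112 112 113 113 115 113 114 114 118 121 123 120
 114 114 114 116 115 116]
242 [112 113 111 113 110 110 112 110 114 113 113 114 115 114 118 122 133 129
 114 115 115 115 114 114]
243 [112 112 110 111 110 110 111 112 113 112 112 115 123 123 118 122 136 132
 114 114 113 114 117 115]
244 [111 111 110 110 111 112 112 112 111 113 112 115 130 129 119 120 124 119
 115 113 115 114 115 115]
245 [111 110 111 112 112 111 112 112 112 111 112 113 120 120 119 120 118 115
 112 114 114 114 112 114]
246 [111 109 110 112 111 113 112 113 111 113 113 112 116 117 119 122 117 114
 112 112 114 112 113 114]
247 [111 111 110 113 112 112 113 112 113 113 112 113 117 119 121 121 116 113
 113 112 114 112 113 112]
248 [108 110 109 110 112 112 112 112 112 112 112 112 119 122 121 121 116 11
[... 1621 characters left out ...]
 101 124 125 125 125 109  72
  38  39  41  36  27  32]
265 [182 131 137 220 244 227 186 143  94  61  73 107 126 126 127 126 112  73
  41  36  28  20  20  27]
266 [ 73  34  88 208 231 166  94  68  54  45  57  81  90  97 108 113 104  72
  41  31  13   8  21  26]
267 [ 18  22  93 171 167  96  58  48  34  25  27  34  37  47  61  70  67  53
  41  36  32  27  26  24]
268 [ 16  27  72 106 102  74  55  33  18  16  18  18  15  16  18  26  37  48
  46  39  41  41  35  34]
269 [28 48 61 71 91 86 48 24 17 20 21 19 24 22 17 15 27 45 54 49 39 39 41 40]
270 [52 63 66 67 80 72 38 15 17 16 16 20 52 59 33 17 20 34 56 59 46 39 38 39]
271 [67 67 68 62 72 65 39 21 18 18 17 17 43 53 37 13 16 35 59 65 51 40 38 37]
```

```bash
cat >> h.py <<'E'
def back(p,uv,z,x0=(480,30)):
    return least_squares(lambda X:proj(p,[X[0],X[1],z])[0]-uv,x0).x
def tool(s,w):   # world shift -> tool axes
    return (R.from_quat(np.roll(s['ee_rot'],-1)).inv().apply(w)).round(2)
E
python3 - <<'E'
from rig import readout
from h import *
D=pickle.load(open('p0.pkl','rb'));p=D['side'];s=readout.read_state()
t=back(p,(379.7,266.6),69.3+9.3);c=back(p,(378.1,270.2),69.3)
print('tip',t,'cap',c,'diff',c-t,'tool',tool(s,[*(c-t),0]),s['tcp_pos'])
# collar/cap outline in clean side image: dark cap extents
g=p['pixels'].astype(int).sum(2)//3
for v in range(264,278): print(v,g[v,368:390])
E
```

```text
tip [485.28590062  35.16811371] cap [489.31961488  29.89195709] diff [ 4.03371426 -5.27615662] tool [ 6.63  0.35 -0.  ] [487.98173265  32.58195894 158.1892274 ]
264 [209 231 240 242 243 229 166  97  70  68  70  72  73  73  74  73  73  73
  74  63  53  60]
265 [136 220 244 225 184 145  95  70  70  72  74  75  74  75  75  73  74  69
  55  36  32  51]
266 [ 89 208 230 163  98  73  69  68  67  68  67  71  76  75  74  73  73  59
  34  18  28  45]
267 [ 90 172 167 101  77  70  52  48  45  44  44  49  54  61  73  76  75  68
  61  53  44  40]
268 [ 78 108 105 103  93  59  37  31  32  30  30  27  29  39  64  93  90  75
  73  73  68  63]
269 [ 68  80 105 114  81  38  25  28  25  25  37  38  23  24  46  78  99  90
  75  73  74  75]
270 [ 74  88 117 105  52  20  22  22  24  36 102 111  63  25  27  47 102 112
  84  73  74  76]
271 [ 73  81 113 103  55  29  19  20  27  32  78 100  68  27  14  45 103 119
  90  73  72  73]
272 [ 72  73  95 110 100  69  40  31  26  23  30  46  40  29  50  92 119 112
  86  72  72  72]
273 [ 72  73  77  93 105 109 111  97  77  66  64  62  63  94 114 122 116  95
  80  73  72  74]
274 [ 74  74  78  85  92 100 105 102 103 106 106 105 104 106 113 107  95  81
  74  73  73  74]
275 [ 72  71  76  81  86  90  93  97 104 108 108 110 107 100  94  91  83  77
  74  74  73  74]
276 [ 73  73  74  75  78  82  85  95 100 102 102 102 101  94  86  78  72  71
  75  73  73  73]
277 [75 73 73 73 72 75 75 78 84 85 83 84 83 77 75 71 70 73 74 72 74 72]
```

```bash
python3 -m pendant '[{"dx":6.5,"dy":0.3,"dz":0,"ax":0,"ay":0,"az":0,"jaw":0.9},{"dx":6.5,"dy":0.3,"dz":5,"ax":0,"ay":0,"az":0,"jaw":0.9},{"dx":6.5,"dy":0.3,"dz":7,"ax":0,"ay":0,"az":0,"jaw":0.9},{"dx":6.5,"dy":0.3,"dz":8,"ax":0,"ay":0,"az":0,"jaw":0.9},{"dx":6.5,"dy":0.3,"dz":8,"ax":0,"ay":0,"az":0,"jaw":0.9}]'; python3 -m pendant '[{"dx":0,"dy":0,"dz":1,"ax":0,"ay":0,"az":0,"jaw":0.9},{"dx":0,"dy":0,"dz":1,"ax":0,"ay":0,"az":0,"jaw":0.9}]'
```

```text
clock: 17.1
tcp_pos: [491.9, 27.4, 150.2]
ee_rot: [0.0, 0.908, -0.419, -0.0]
wrist_force: [0.1, 0.0, -0.3]
width: 18.4
finger_force: 59.7
clock: 17.35
tcp_pos: [492.0, 27.4, 149.3]
ee_rot: [-0.0, 0.908, -0.419, 0.0]
wrist_force: [-0.3, -0.3, -0.3]
width: 18.1
finger_force: 59.7
```

```bash
python3 -m pendant '[{"dx":0,"dy":0,"dz":1,"ax":0,"ay":0,"az":0,"jaw":0.9},{"dx":0,"dy":0,"dz":1,"ax":0,"ay":0,"az":0,"jaw":0.9}]'; python3 - <<'E'
from rig import readout,eyes
from h import *
s=readout.read_state();T=np.array(s['tcp_pos'])
p=eyes.snapshot('side');g=p['pixels'].astype(int);print(proj(p,T-[0,0,80]))
for v in range(262,278): print(v,g[v,368:390].sum(1)//3)
E
```

```text
clock: 17.6
tcp_pos: [492.4, 27.4, 148.7]
ee_rot: [-0.0, 0.908, -0.419, 0.0]
wrist_force: [-0.2, -0.4, 4.2]
width: 18.3
finger_force: 60.1
[[376.75800635 269.49714138]]
262 [238 237 238 238 238 242 245 219 138 107 118 121 112  79  39  36  40  39
  40  38  41  42]
263 [238 239 238 239 241 245 229 168 111 107 121 119 111  82  45  39  39  39
  41  41  40  37]
264 [211 232 241 243 245 228 159 100  99 112 121 119 113  83  46  37  41  40
  41  34  30  31]
265 [138 222 245 228 184 136  73  74 110 121 123 123 120  91  48  37  39  39
  29  19  20  26]
266 [ 89 209 233 162  83  41  34  87 121 125 124 122 124  96  49  38  40  30
  18   6  20  28]
267 [ 93 173 165  85  39  28  30  94 127 124 121 123 122  94  44  37  39  35
  30  29  25  25]
268 [ 74 102  83  54  45  24  26  97 127 127 125 124 123  87  37  46  48  41
  39  39  34  34]
269 [ 53  49  53  59  45  20  27  97 128 126 124 126 120  84  33  41  53  48
  39  41  39  40]
270 [63 59 67 62 35 15 23 60 84 87 92 99 93 63 20 30 56 59 44 38 39 39]
271 [51 60 76 68 37 21 13 20 28 32 44 76 73 37 14 32 58 65 52 38 39 39]
272 [40 56 71 76 66 43 26 21 18 16 20 47 45 23 28 50 68 75 60 41 40 39]
273 [47 56 70 79 80 78 75 65 52 43 44 46 45 62 78 84 83 79 61 41 39 40]
274 [47 54 66 76 82 86 88 87 84 84 84 83 84 92 94 93 86 73 54 40 39 40]
275 [47 48 57 66 77 83 86 90 93 95 95 97 96 96 91 90 78 59 44 38 40 39]
276 [46 46 47 53 60 67 77 87 92 92 94 96 95 90 80 73 61 47 46 46 44 44]
277 [47 45 48 55 59 61 70 78 74 66 67 66 67 62 58 53 49 47 47 47 49 46]
```

```bash
python3 -m pendant '[{"dx":0,"dy":0,"dz":-3,"ax":0,"ay":0,"az":0,"jaw":0.9},{"dx":3,"dy":0.5,"dz":-3,"ax":0,"ay":0,"az":0,"jaw":0.9},{"dx":3,"dy":0.5,"dz":-1,"ax":0,"ay":0,"az":0,"jaw":0.9},{"dx":3,"dy":0.5,"dz":0,"ax":0,"ay":0,"az":0,"jaw":0.9},{"dx":3,"dy":0.5,"dz":1,"ax":0,"ay":0,"az":0,"jaw":0.9},{"dx":3,"dy":0.5,"dz":1,"ax":0,"ay":0,"az":0,"jaw":0.9}]'
```

```text
clock: 18.4
tcp_pos: [494.0, 24.7, 147.9]
ee_rot: [-0.0, 0.908, -0.419, 0.001]
wrist_force: [-0.7, -0.0, 6.3]
width: 18.0
finger_force: 60.3
```

```bash
python3 -m pendant '[{"dx":0,"dy":0,"dz":-3,"ax":0,"ay":0,"az":0,"jaw":0.9},{"dx":1.2,"dy":0,"dz":-3,"ax":0,"ay":0,"az":0,"jaw":0.9},{"dx":1.2,"dy":0,"dz":0,"ax":0,"ay":0,"az":0,"jaw":0.9},{"dx":1.2,"dy":0,"dz":1,"ax":0,"ay":0,"az":0,"jaw":0.9},{"dx":1.2,"dy":0,"dz":1,"ax":0,"ay":0,"az":0,"jaw":0.9}]'; python3 - <<'E'
from rig import readout,eyes
from h import *
s=readout.read_state();T=np.array(s['tcp_pos']);print(s['torque'])
p=eyes.snapshot('side');g=p['pixels'].astype(int);print(proj(p,T-[0,0,80]))
for v in range(264,275): print(v,g[v,368:390].sum(1)//3)
E
```

```text
clock: 19.02
tcp_pos: [495.4, 23.7, 147.7]
ee_rot: [-0.0, 0.908, -0.419, 0.001]
wrist_force: [-2.2, -0.6, 12.0]
width: 18.1
finger_force: 60.8
[-0.22005107  0.5877677   0.02189954]
[[375.67793855 268.78182392]]
264 [211 233 241 242 244 228 167 120 117 121 122 117  90  49  37  38  41  42
  40  34  30  32]
265 [138 222 245 226 182 134  99 109 123 124 122 123  96  50  36  39  40  38
  29  18  21  27]
266 [ 88 209 230 158  80  42  74 114 124 124 121 123  96  47  37  39  38  31
  16   8  16  31]
267 [ 92 169 159  82  36  32  75 114 126 125 124 125  94  42  34  39  39  36
  33  28  24  26]
268 [ 66  95  79  53  43  31  74 106 120 125 125 124  93  29  35  51  50  39
  42  40  38  32]
269 [ 47  44  53  60  45  21  47  64  83 103 111 118  86  25  30  53  63  49
  39  38  39  38]
270 [44 50 70 65 37 16 19 21 37 57 85 88 53 18 17 42 61 59 45 40 39 39]
271 [39 56 75 68 39 21 12 13 17 22 48 59 36 14 15 31 57 64 51 39 38 39]
272 [47 58 73 75 67 48 28 20 19 16 22 28 27 24 32 59 81 81 61 41 37 41]
273 [ 49  58  69  82  95 101  89  66  53  44  45  45  46  63  78  87  90  86
  65  39  36  38]
274 [46 54 67 81 94 99 95 89 84 84 84 85 84 91 94 92 87 76 55 40 39 38]
```

```bash
python3 -m pendant '[{"dx":0,"dy":0,"dz":-4,"ax":0,"ay":0,"az":0,"jaw":0.9},{"dx":1,"dy":1,"dz":-4,"ax":0,"ay":0,"az":0,"jaw":0.9},{"dx":1,"dy":1,"dz":-1,"ax":0,"ay":0,"az":0,"jaw":0.9},{"dx":1,"dy":1,"dz":-0.5,"ax":0,"ay":0,"az":0,"jaw":0.9},{"dx":1,"dy":1,"dz":-0.5,"ax":0,"ay":0,"az":0,"jaw":0.9}]'; python3 -m pendant '[{"dx":0,"dy":0,"dz":-4,"ax":0,"ay":0,"az":0,"jaw":0.9},{"dx":1,"dy":0,"dz":-4,"ax":0,"ay":0,"az":0,"jaw":0.9},{"dx":1,"dy":0,"dz":-1,"ax":0,"ay":0,"az":0,"jaw":0.9},{"dx":1,"dy":0,"dz":0,"ax":0,"ay":0,"az":0,"jaw":0.9},{"dx":1,"dy":0,"dz":0,"ax":0,"ay":0,"az":0,"jaw":0.9}]'
```

```text
clock: 19.7
tcp_pos: [495.1, 22.2, 148.0]
ee_rot: [-0.0, 0.908, -0.419, 0.001]
wrist_force: [-2.5, -1.2, 12.9]
width: 18.3
finger_force: 60.9
clock: 20.32
tcp_pos: [495.9, 21.5, 148.1]
ee_rot: [-0.0, 0.908, -0.419, 0.001]
wrist_force: [-2.3, -1.2, 13.0]
width: 18.0
finger_force: 60.9
```

```bash
python3 -m pendant '[{"dx":0,"dy":0,"dz":-4,"ax":0,"ay":0,"az":0,"jaw":0.9},{"dx":-2.8,"dy":-0.8,"dz":-4,"ax":0,"ay":0,"az":0,"jaw":0.9},{"dx":-2.8,"dy":-0.8,"dz":-1,"ax":0,"ay":0,"az":0,"jaw":0.9},{"dx":-2.8,"dy":-0.8,"dz":0.5,"ax":0,"ay":0,"az":0,"jaw":0.9},{"dx":-2.8,"dy":-0.8,"dz":0.5,"ax":0,"ay":0,"az":0,"jaw":0.9}]'; python3 -m pendant '[{"dx":0,"dy":0,"dz":0,"ax":0,"ay":0,"az":4,"jaw":0.9},{"dx":0,"dy":0,"dz":0,"ax":0,"ay":0,"az":8,"jaw":0.9},{"dx":0,"dy":0,"dz":0,"ax":0,"ay":0,"az":12,"jaw":0.9},{"dx":0,"dy":0,"dz":0,"ax":0,"ay":0,"az":12,"jaw":0.9}]';python3 -m pendant '[{"dx":0,"dy":0,"dz":0,"ax":0,"ay":0,"az":-6,"jaw":0.9},{"dx":0,"dy":0,"dz":0,"ax":0,"ay":0,"az":-12,"jaw":0.9},{"dx":0,"dy":0,"dz":0,"ax":0,"ay":0,"az":-18,"jaw":0.9},{"dx":0,"dy":0,"dz":0,"ax":0,"ay":0,"az":-24,"jaw":0.9},{"dx":0,"dy":0,"dz":0,"ax":0,"ay":0,"az":-24,"jaw":0.9}]'
```

```text
clock: 20.95
tcp_pos: [494.3, 24.4, 147.0]
ee_rot: [-0.0, 0.908, -0.419, 0.001]
wrist_force: [-1.9, -0.9, 10.6]
width: 18.3
finger_force: 60.7
clock: 21.45
tcp_pos: [494.1, 24.4, 147.1]
ee_rot: [-0.0, 0.859, -0.512, 0.0]
wrist_force: [-2.8, -0.7, 10.7]
width: 17.9
finger_force: 60.7
clock: 22.08
tcp_pos: [493.6, 24.6, 146.0]
ee_rot: [-0.0, 0.947, -0.322, -0.0]
wrist_force: [0.9, 0.4, 0.5]
width: 18.4
finger_force: 59.9
```

The force has vanished and the tool has dropped, so the blade is in the slot. I'll seat it and start turning clockwise.

```bash
python3 -m pendant '[{"dx":0,"dy":0,"dz":1,"ax":0,"ay":0,"az":0,"jaw":0.9},{"dx":0,"dy":0,"dz":2,"ax":0,"ay":0,"az":0,"jaw":0.9},{"dx":0,"dy":0,"dz":2,"ax":0,"ay":0,"az":0,"jaw":0.9}]'; python3 -m pendant '[{"dx":0,"dy":0,"dz":0.2,"ax":0,"ay":0,"az":8,"jaw":0.9},{"dx":0,"dy":0,"dz":0.5,"ax":0,"ay":0,"az":16,"jaw":0.9},{"dx":0,"dy":0,"dz":0.9,"ax":0,"ay":0,"az":24,"jaw":0.9},{"dx":0,"dy":0,"dz":1.2,"ax":0,"ay":0,"az":32,"jaw":0.9},{"dx":0,"dy":0,"dz":1.2,"ax":0,"ay":0,"az":32,"jaw":0.9}]';python3 -c "
from rig import readout
s=readout.read_state();print(s['torque'],s['q'][5])"
```

```text
clock: 22.45
tcp_pos: [494.0, 24.4, 144.7]
ee_rot: [-0.0, 0.947, -0.322, 0.0]
wrist_force: [-1.9, 0.6, 7.8]
width: 17.8
finger_force: 60.5
clock: 23.08
tcp_pos: [493.1, 24.3, 143.5]
ee_rot: [0.0, 0.821, -0.571, -0.0]
wrist_force: [-4.4, 0.2, 10.9]
width: 17.9
finger_force: 60.8
[0.03349878 1.178555   0.08024028] -1.8766523636797208
```

```bash
python3 -m pendant '[{"dx":0,"dy":0,"dz":0.3,"ax":0,"ay":0,"az":8,"jaw":0.9},{"dx":0,"dy":0,"dz":0.6,"ax":0,"ay":0,"az":16,"jaw":0.9},{"dx":0,"dy":0,"dz":1,"ax":0,"ay":0,"az":24,"jaw":0.9},{"dx":0,"dy":0,"dz":1,"ax":0,"ay":0,"az":24,"jaw":0.9}]';python3 -c "
from rig import readout
s=readout.read_state();print(s['torque'],s['q'][5])"; python3 -m pendant '[{"dx":0,"dy":0,"dz":0.2,"ax":0,"ay":0,"az":5,"jaw":0.9},{"dx":0,"dy":0,"dz":0.3,"ax":0,"ay":0,"az":10,"jaw":0.9},{"dx":0,"dy":0,"dz":0.3,"ax":0,"ay":0,"az":10,"jaw":0.9}]';python3 -c "
from rig import readout
s=readout.read_state();print(s['torque'],s['q'][5])"
```

```text
clock: 23.58
tcp_pos: [492.4, 24.6, 142.4]
ee_rot: [-0.001, -0.684, 0.729, 0.001]
wrist_force: [-5.6, 1.4, 11.5]
width: 18.1
finger_force: 61.1
[0.29908593 1.73422163 0.03393641] -1.4577773848799152
clock: 23.95
tcp_pos: [492.3, 24.9, 142.2]
ee_rot: [-0.0, -0.618, 0.786, 0.001]
wrist_force: [-5.8, 1.8, 13.8]
width: 18.3
finger_force: 61.3
[0.53279153 1.80426461 0.08991811] -1.2837142764796712
```

```bash
for i in 1; do python3 -m pendant '[{"dx":0,"dy":0,"dz":0.1,"ax":0,"ay":0,"az":4,"jaw":0.9},{"dx":0,"dy":0,"dz":0.2,"ax":0,"ay":0,"az":8,"jaw":0.9},{"dx":0,"dy":0,"dz":0.2,"ax":0,"ay":0,"az":8,"jaw":0.9}]';python3 -c "
from rig import readout
s=readout.read_state();print(s['torque'],s['q'][5],s['effort'][5])"; done; python3 -m pendant '[{"dx":0,"dy":0,"dz":0.1,"ax":0,"ay":0,"az":4,"jaw":0.9},{"dx":0,"dy":0,"dz":0.2,"ax":0,"ay":0,"az":8,"jaw":0.9},{"dx":0,"dy":0,"dz":0.2,"ax":0,"ay":0,"az":8,"jaw":0.9}]';python3 - <<'E'
from rig import readout,eyes
s=readout.read_state();print(s['torque'],s['q'][5],s['effort'][5])
g=eyes.snapshot('side')['pixels'].astype(int)
for v in range(264,277): print(v,g[v,368:390].sum(1)//3)
E
```

```text
clock: 24.32
tcp_pos: [492.6, 25.0, 142.2]
ee_rot: [-0.0, -0.562, 0.827, 0.001]
wrist_force: [-5.5, 2.0, 13.9]
width: 17.8
finger_force: 61.4
[0.63631634 1.71114248 0.08238016] -1.1442017747544846 0.26806600391864777
clock: 24.7
tcp_pos: [492.7, 25.2, 142.2]
ee_rot: [-0.0, -0.503, 0.864, 0.001]
wrist_force: [-5.6, 2.4, 15.2]
width: 17.9
finger_force: 61.5
[0.74090542 1.85963102 0.17556599] -1.004692516385532 0.31297252513468266
264 [211 232 241 243 244 229 159  82  78  89  92  82  55  37  38  40  40  39
  42  36  30  32]
265 [137 222 245 226 183 135  73  44  82  98  92  84  55  37  37  38  41  38
  29  17  18  26]
266 [ 89 208 231 158  79  43  31  50  93 105  96  83  54  37  38  38  39  33
  17  10  20  30]
267 [ 92 169 159  80  38  40  51  69 101 112 109  91  62  50  42  42  39  35
  30  30  29  26]
268 [ 74  99  79  53  62  70  63  56  77 104 106  81  61  65  65  59  48  39
  37  39  38  34]
269 [52 49 51 63 74 64 41 25 46 94 99 60 37 46 60 68 63 47 40 39 37 38]
270 [62 67 72 65 52 32 16 20 41 94 93 43 16 17 31 54 67 60 45 39 42 38]
271 [66 75 95 80 36 13 14 48 66 95 89 37 13 13 17 41 62 66 51 37 39 41]
272 [65 74 89 90 67 41 28 61 64 60 53 23 15 22 33 61 73 76 59 39 38 41]
273 [65 72 78 87 93 91 76 65 53 37 39 35 41 63 80 89 87 83 62 39 39 38]
274 [65 71 79 86 89 92 88 82 74 74 79 84 84 89 94 94 88 77 54 38 39 38]
275 [65 67 71 79 87 90 91 89 87 87 94 97 98 95 93 90 79 60 44 38 39 40]
276 [66 66 65 70 74 79 83 86 87 89 92 95 93 88 80 74 62 46 44 45 46 44]
```

```bash
python3 -m pendant '[{"dx":0,"dy":0,"dz":0,"ax":0,"ay":0,"az":4,"jaw":0.9},{"dx":0,"dy":0,"dz":0,"ax":0,"ay":0,"az":8,"jaw":0.9},{"dx":0,"dy":0,"dz":0,"ax":0,"ay":0,"az":8,"jaw":0.9}]';python3 - <<'E'
from rig import readout,eyes
s=readout.read_state();print(s['torque'],s['q'][5],s['effort'][5])
g=eyes.snapshot('side')['pixels'].astype(int)
for v in range(267,275): print(v,g[v,368:390].sum(1)//3)
E
```

```text
clock: 25.12
tcp_pos: [492.8, 25.4, 142.2]
ee_rot: [-0.0, -0.442, 0.897, 0.001]
wrist_force: [-6.4, 3.0, 14.8]
width: 17.8
finger_force: 61.5
[0.8737536  1.79682236 0.13230882] -0.8650443640811742 0.3179078456014395
267 [ 91 170 158  80  37  40  50  74 101 113 115  90  58  49  41  40  38  35
  33  29  27  25]
268 [ 72  96  79  51  60  71  63  56  74 109 100  66  59  67  68  60  47  40
  39  40  35  34]
269 [51 49 52 64 75 64 42 26 48 89 80 30 34 47 62 68 62 47 40 37 40 39]
270 [64 66 73 64 53 34 15 18 51 85 70 23 18 20 32 55 65 61 46 39 40 41]
271 [67 75 94 79 38 15 16 52 82 87 60 19 17 14 16 41 64 65 52 39 37 41]
272 [65 74 91 90 66 36 26 61 72 54 33 14 18 21 34 61 76 74 58 42 38 39]
273 [65 72 78 83 82 69 62 62 53 39 41 43 46 63 79 87 87 81 62 39 39 39]
274 [65 71 77 86 87 82 83 79 76 77 83 84 87 90 95 92 90 76 57 38 38 40]
```

The tick has stopped moving and the depth has levelled off at 142.2 while the torque rose, so the rear carrier is home. I'll back off, lift and turn back for the front carrier.

```bash
python3 -m pendant '[{"dx":0,"dy":0,"dz":0,"ax":0,"ay":0,"az":-10,"jaw":0.9},{"dx":0,"dy":0,"dz":-5,"ax":0,"ay":0,"az":-14,"jaw":0.9},{"dx":0,"dy":0,"dz":-15,"ax":0,"ay":0,"az":-14,"jaw":0.9},{"dx":0,"dy":0,"dz":-22,"ax":0,"ay":0,"az":-24,"jaw":0.9},{"dx":0,"dy":0,"dz":-22,"ax":0,"ay":0,"az":-34,"jaw":0.9},{"dx":0,"dy":0,"dz":-22,"ax":0,"ay":0,"az":-44,"jaw":0.9},{"dx":0,"dy":0,"dz":-22,"ax":0,"ay":0,"az":-54,"jaw":0.9},{"dx":0,"dy":0,"dz":-22,"ax":0,"ay":0,"az":-64,"jaw":0.9},{"dx":0,"dy":0,"dz":-22,"ax":0,"ay":0,"az":-74,"jaw":0.9},{"dx":0,"dy":0,"dz":-22,"ax":0,"ay":0,"az":-82,"jaw":0.9},{"dx":0,"dy":0,"dz":-22,"ax":0,"ay":0,"az":-82,"jaw":0.9}]';python3 - <<'E'
from rig import readout,eyes
from h import *
s=readout.read_state();T=np.array(s['tcp_pos']);print(tool(s,[452.6-T[0],31.4-T[1],0]))
p=eyes.snapshot('side');g=p['pixels'].astype(int);print(proj(p,T-[0,0,80]))
for v in range(254,275): print(v,g[v,368:390].sum(1)//3)
E
```

```text
clock: 26.55
tcp_pos: [493.4, 24.3, 163.4]
ee_rot: [0.0, 0.921, -0.388, -0.0]
wrist_force: [-0.3, 0.2, -0.8]
width: 18.1
finger_force: 59.7
[-3.356e+01  2.423e+01  3.000e-02]
[[377.13776314 259.98031649]]
254 [229 227 226 226 225 221 218 196 142 106 115 121 109 118 171 203 197 183
 154 105  84  66]
255 [232 233 232 232 230 229 226 203 147 114 119 121 116 125 183 219 217 189
 127  66  39  38]
256 [234 234 234 234 233 232 232 211 152 119 120 121 121 147 202 226 203 138
  69  37  35  39]
257 [236 235 235 234 234 235 236 217 156 120 121 121 122 154 179 166 122  73
  37  37  38  40]
258 [237 237 236 237 236 236 239 222 158 120 120 122 122 133 121  77  44  36
  35  37  38  38]
259 [237 238 237 237 237 238 240 223 159 121 121 122 123 110  72  37  33  36
  37  39  39  38]
260 [238 238 237 238 238 238 241 231 188 150 128 117 124 100  55  37  39  39
  38  41  40  40]
261 [238 238 238 238 237 239 241 243 238 201 129  77  81  66  43  40  38  39
  41  40  42  41]
262 [238 238 237 238 239 242 244 239 205 144  80  40  39  37  36  39  38  41
  39  41  39  38]
263 [239 238 239 240 242 245 228 172 105
[... 261 characters left out ...]
 163  82  44  33  35  40  40  40  41  42  38  40  38  40  34
  15   8  18  26]
267 [ 93 172 164  83  37  41  51  62  69  70  66  59  56  47  43  39  39  34
  31  29  25  24]
268 [ 76 107  89  53  61  61  52  51  51  50  48  49  57  66  68  60  48  39
  39  40  36  35]
269 [63 68 68 70 68 54 33 26 18 17 20 23 34 45 53 64 62 49 40 40 40 39]
270 [59 67 77 73 52 28 16 21 23 19 17 14 17 17 26 52 67 60 42 38 39 42]
271 [51 59 75 69 40 17 20 62 70 39 15 18 18 11 16 41 62 65 50 38 38 37]
272 [46 55 74 76 67 42 32 59 61 31 20 17 17 22 34 60 80 81 60 37 39 40]
273 [47 60 69 77 80 77 75 83 73 49 45 45 47 63 80 89 90 85 62 38 38 39]
274 [47 53 65 76 80 86 88 94 96 87 84 86 86 91 94 94 88 78 56 38 40 41]
```

```bash
python3 -m pendant '[{"dx":-17,"dy":12,"dz":0,"ax":0,"ay":0,"az":-2,"jaw":0.9},{"dx":-33.6,"dy":24.2,"dz":0,"ax":0,"ay":0,"az":-2,"jaw":0.9},{"dx":-33.6,"dy":24.2,"dz":8,"ax":0,"ay":0,"az":-2,"jaw":0.9},{"dx":-33.6,"dy":24.2,"dz":13,"ax":0,"ay":0,"az":-2,"jaw":0.9},{"dx":-33.6,"dy":24.2,"dz":15,"ax":0,"ay":0,"az":-2,"jaw":0.9},{"dx":-33.6,"dy":24.2,"dz":15.5,"ax":0,"ay":0,"az":-2,"jaw":0.9},{"dx":-33.6,"dy":24.2,"dz":15.5,"ax":0,"ay":0,"az":-2,"jaw":0.9}]';python3 - <<'E'
from rig import readout,eyes
from h import *
s=readout.read_state();T=np.array(s['tcp_pos'])
p=eyes.snapshot('side');g=p['pixels'].astype(int);print(proj(p,T-[0,0,80]))
for v in range(270,283): print(v,g[v,392:416].sum(1)//3)
E
```

```text
clock: 27.48
tcp_pos: [453.6, 31.3, 148.3]
ee_rot: [-0.0, 0.929, -0.371, 0.0]
wrist_force: [-0.8, -0.6, 3.9]
width: 17.8
finger_force: 60.2
[[400.41962104 275.68102401]]
270 [ 68  69  66  49  35  28  31  87 112 113 124 126 115  84  55  54  43  37
  34  31  37  40  39  37]
271 [ 66  61  52  47  38  36  39  99 125 122 123 124 121  95  63  58  59  62
  47  27  22  27  33  40]
272 [ 58  44  38  40  38  36  43 102 129 126 124 123 124  97  51  37  44  49
  36  20   9  19  35  41]
273 [ 54  39  36  39  40  36  41 101 128 124 124 124 123  98  45  28  30  26
  23  13  24  35  39  40]
274 [ 55  39  38  41  42  36  40 101 129 126 125 125 125  92  32  35  40  36
  33  34  39  40  41  40]
275 [ 54  37  41  54  58  39  40 103 129 129 125 126 126  91  29  42  52  47
  39  39  38  40  40  41]
276 [ 53  37  54  72  67  35  28  70  95  98 103 109 112  79  24  33  56  57
  45  39  39  38  40  40]
277 [ 45  39  64  78  63  28  17  28  44  46  59 103 102  47  19  21  43  60
  58  44  40  40  39  38]
278 [38 46 67 80 62 29 14 15 18 15 29 82 87 40 15 16 31 64 70 53 39 37 41 38]
279 [42 51 64 78 76 58 35 22 18 16 17 45 48 28 17 22 47 75 80 59 41 37 40 38]
280 [47 52 62 74 81 80 76 65 49 38 33 32 37 36 44 62 79 89 86 63 41 37 39 39]
281 [46 49 62 71 76 83 86 84 81 81 83 81 83 84 85 86 91 91 83 61 39 39 40 38]
282 [47 46 53 63 74 81 84 87 91 94 92 96 95 94 95 94 89 87 76 58 42 43 45 46]
```

```bash
python3 -m pendant '[{"dx":0,"dy":0.5,"dz":0.8,"ax":0,"ay":0,"az":-3,"jaw":0.9},{"dx":0,"dy":0.5,"dz":0.8,"ax":0,"ay":0,"az":-6,"jaw":0.9},{"dx":0,"dy":0.5,"dz":0.8,"ax":0,"ay":0,"az":-9,"jaw":0.9},{"dx":0,"dy":0.5,"dz":0.8,"ax":0,"ay":0,"az":-9,"jaw":0.9}]';python3 -m pendant '[{"dx":0,"dy":0,"dz":0,"ax":0,"ay":0,"az":5,"jaw":0.9},{"dx":0,"dy":0,"dz":0,"ax":0,"ay":0,"az":10,"jaw":0.9},{"dx":0,"dy":0,"dz":0,"ax":0,"ay":0,"az":15,"jaw":0.9},{"dx":0,"dy":0,"dz":0,"ax":0,"ay":0,"az":20,"jaw":0.9},{"dx":0,"dy":0,"dz":0,"ax":0,"ay":0,"az":20,"jaw":0.9}]'
```

```text
clock: 28.02
tcp_pos: [453.7, 31.1, 147.9]
ee_rot: [-0.0, 0.955, -0.297, 0.001]
wrist_force: [-0.4, -0.5, 6.5]
width: 18.0
finger_force: 60.4
clock: 28.65
tcp_pos: [453.2, 31.2, 147.8]
ee_rot: [-0.0, 0.889, -0.459, 0.0]
wrist_force: [-1.1, -0.0, 6.7]
width: 17.8
finger_force: 60.4
```

```bash
python3 -m pendant '[{"dx":0,"dy":0,"dz":-3,"ax":0,"ay":0,"az":-10,"jaw":0.9},{"dx":1.2,"dy":-0.2,"dz":-3,"ax":0,"ay":0,"az":-10,"jaw":0.9},{"dx":1.2,"dy":-0.2,"dz":0,"ax":0,"ay":0,"az":-10,"jaw":0.9},{"dx":1.2,"dy":-0.2,"dz":0.5,"ax":0,"ay":0,"az":-10,"jaw":0.9},{"dx":1.2,"dy":-0.2,"dz":0.5,"ax":0,"ay":0,"az":-10,"jaw":0.9}]';python3 -m pendant '[{"dx":0,"dy":0,"dz":-3,"ax":0,"ay":0,"az":0,"jaw":0.9},{"dx":-2.4,"dy":0,"dz":-3,"ax":0,"ay":0,"az":0,"jaw":0.9},{"dx":-2.4,"dy":0,"dz":-0.5,"ax":0,"ay":0,"az":0,"jaw":0.9},{"dx":-2.4,"dy":0,"dz":0,"ax":0,"ay":0,"az":0,"jaw":0.9},{"dx":-2.4,"dy":0,"dz":0,"ax":0,"ay":0,"az":0,"jaw":0.9}]'
```

```text
clock: 29.28
tcp_pos: [454.5, 30.0, 147.8]
ee_rot: [-0.0, 0.925, -0.38, 0.001]
wrist_force: [-2.9, -0.4, 11.9]
width: 18.1
finger_force: 60.9
clock: 29.9
tcp_pos: [451.6, 31.8, 146.4]
ee_rot: [0.0, 0.925, -0.379, -0.0]
wrist_force: [-1.0, 0.3, -0.8]
width: 18.2
finger_force: 59.9
```

Force is gone at z 146.4, so the blade has dropped into the front slot. I'll seat it and turn.

```bash
python3 -m pendant '[{"dx":0,"dy":0,"dz":1,"ax":0,"ay":0,"az":0,"jaw":0.9},{"dx":0,"dy":0,"dz":2,"ax":0,"ay":0,"az":0,"jaw":0.9},{"dx":0,"dy":0,"dz":2.5,"ax":0,"ay":0,"az":0,"jaw":0.9},{"dx":0,"dy":0,"dz":2.5,"ax":0,"ay":0,"az":0,"jaw":0.9}]'; python3 -m pendant '[{"dx":0,"dy":0,"dz":0.2,"ax":0,"ay":0,"az":8,"jaw":0.9},{"dx":0,"dy":0,"dz":0.5,"ax":0,"ay":0,"az":16,"jaw":0.9},{"dx":0,"dy":0,"dz":0.9,"ax":0,"ay":0,"az":24,"jaw":0.9},{"dx":0,"dy":0,"dz":1.2,"ax":0,"ay":0,"az":32,"jaw":0.9},{"dx":0,"dy":0,"dz":1.2,"ax":0,"ay":0,"az":32,"jaw":0.9}]';python3 -c "
from rig import readout
s=readout.read_state();print(s['torque'],s['q'][5])"
```

```text
clock: 30.4
tcp_pos: [452.2, 31.8, 144.7]
ee_rot: [-0.0, 0.925, -0.379, 0.001]
wrist_force: [-0.7, 0.1, 7.9]
width: 18.0
finger_force: 60.4
clock: 31.02
tcp_pos: [451.3, 31.8, 143.4]
ee_rot: [0.0, 0.785, -0.62, -0.0]
wrist_force: [-3.0, 0.1, 9.6]
width: 17.9
finger_force: 60.7
[-0.07496678  1.0423287   0.03705527] -1.7342964675377674
```

```bash
python3 -m pendant '[{"dx":0,"dy":0,"dz":0.3,"ax":0,"ay":0,"az":8,"jaw":0.9},{"dx":0,"dy":0,"dz":0.7,"ax":0,"ay":0,"az":16,"jaw":0.9},{"dx":0,"dy":0,"dz":1,"ax":0,"ay":0,"az":24,"jaw":0.9},{"dx":0,"dy":0,"dz":1.3,"ax":0,"ay":0,"az":32,"jaw":0.9},{"dx":0,"dy":0,"dz":1.3,"ax":0,"ay":0,"az":32,"jaw":0.9}]';python3 -c "
from rig import readout
s=readout.read_state();print(s['torque'],s['q'][5])"; python3 -m pendant '[{"dx":0,"dy":0,"dz":0.2,"ax":0,"ay":0,"az":5,"jaw":0.9},{"dx":0,"dy":0,"dz":0.4,"ax":0,"ay":0,"az":10,"jaw":0.9},{"dx":0,"dy":0,"dz":0.4,"ax":0,"ay":0,"az":10,"jaw":0.9}]';python3 - <<'E'
from rig import readout,eyes
s=readout.read_state();print(s['torque'],s['q'][5])
g=eyes.snapshot('side')['pixels'].astype(int)
for v in range(273,283): print(v,g[v,392:416].sum(1)//3)
E
```

```text
clock: 31.65
tcp_pos: [450.9, 32.4, 142.3]
ee_rot: [-0.0, -0.584, 0.812, 0.001]
wrist_force: [-5.3, 1.9, 13.1]
width: 18.1
finger_force: 61.2
[0.38930576 1.61707063 0.13930753] -1.1758928366368908
clock: 32.02
tcp_pos: [451.2, 32.5, 142.2]
ee_rot: [0.0, -0.511, 0.86, 0.001]
wrist_force: [-5.6, 1.0, 14.9]
width: 18.1
finger_force: 61.4
[0.47202623 1.6091861  0.15184416] -1.0017724416172995
273 [ 51  39  37  37  37  42  37  39  67 100 103  97  78  45  34  31  33  28
  22  15  24  36  39  42]
274 [ 55  41  37  40  43  48  53  62  79 106 113 109  90  59  45  42  36  35
  32  34  36  42  38  38]
275 [ 63  48  39  50  64  71  64  56  64  86 107 107  83  66  65  63  53  45
  41  39  40  40  41  40]
276 [ 58  43  50  65  71  72  55  31  36  69 102  91  55  40  46  63  68  59
  46  38  39  39  40  39]
277 [ 62  52  80  85  61  43  29  15  23  66 103  88  35  13  22  41  59  65
  58  43  40  39  38  40]
278 [ 64  66  91  96  62  25  11  13  36  71 108  95  40  14  13  19  44  69
  72  51  39  40  39  40]
279 [64 67 79 97 85 55 33 35 59 62 68 59 22 15 16 23 48 75 81 62 40 40 41 38]
280 [66 62 72 87 91 93 82 59 57 45 29 28 27 31 39 60 79 89 86 63 38 40 40 41]
281 [66 65 73 84 86 96 91 77 73 71 70 71 71 79 83 84 90 91 83 62 39 37 39 39]
282 [65 66 69 76 86 91 88 82 85 88 87 89 90 92 95 94 89 88 77 56 44 45 44 44]
```

```bash
python3 -m pendant '[{"dx":0,"dy":0,"dz":0,"ax":0,"ay":0,"az":4,"jaw":0.9},{"dx":0,"dy":0,"dz":0,"ax":0,"ay":0,"az":8,"jaw":0.9},{"dx":0,"dy":0,"dz":0,"ax":0,"ay":0,"az":8,"jaw":0.9},{"dx":0,"dy":0,"dz":0,"ax":0,"ay":0,"az":-6,"jaw":0.9},{"dx":0,"dy":0,"dz":-6,"ax":0,"ay":0,"az":-8,"jaw":0.9},{"dx":0,"dy":0,"dz":-16,"ax":0,"ay":0,"az":-8,"jaw":0.9},{"dx":0,"dy":0,"dz":-36,"ax":0,"ay":0,"az":-8,"jaw":0.9},{"dx":0,"dy":0,"dz":-36,"ax":0,"ay":0,"az":-8,"jaw":0.9}]';python3 - <<'E'
from rig import readout,eyes
from h import *
p=eyes.snapshot('side');g=p['pixels'].astype(int)
for v in range(273,283): print(v,g[v,392:416].sum(1)//3)
P,q=pickle.load(open('pose.pkl','rb'));s=readout.read_state();c,k=np.cos(q[2]),np.sin(q[2])
for n,x in(('rear',21),('front',-21)):
  for th in (0,.12,.3,.5):
    a=q[2]+th+np.pi/2;X=[q[0]+c*x-k*28+4.5*np.cos(a),q[1]+k*x+c*28+4.5*np.sin(a),67+2.5*th];print(n,th,proj(p,X))
E
```

```text
clock: 33.08
tcp_pos: [453.2, 31.9, 178.8]
ee_rot: [0.001, -0.569, 0.822, -0.001]
wrist_force: [-0.2, -0.7, -0.7]
width: 18.1
finger_force: 60.9
273 [50 40 39 36 36 40 40 41 42 43 40 40 41 37 35 31 31 28 25 12 23 37 38 41]
274 [63 58 49 39 40 50 52 60 69 70 72 65 57 55 49 43 38 35 31 34 39 39 40 40]
275 [68 65 61 57 65 69 64 56 51 51 51 48 49 58 67 61 53 46 38 37 41 41 40 40]
276 [65 66 81 95 85 68 49 30 21 18 21 19 24 33 50 56 63 58 44 40 39 39 39 39]
277 [ 65  66  95 103  75  42  23  14  22  23  17  19  19  18  20  32  54  65
  59  43  39  40  40  41]
278 [ 66  68  92 106  82  38  16  20  63  69  38  21  20  14  20  18  36  67
  75  56  40  38  41  38]
279 [ 66  67  79 101 110  88  53  36  73  75  30  17  19  17  19  24  47  73
  81  61  38  38  39  39]
280 [ 65  61  71  87 102 111 112  98  82  62  40  32  33  38  44  62  79  90
  85  63  38  39  38  39]
281 [ 65  63  73  82  89 101 110 109 106 106 105  93  84  82  85  85  91  89
  83  65  45  44  42  40]
282 [ 66  67  71  76  85  91  96 101 105 110 111 101  94  94  95  91  90  86
  76  57  48  48  46  45]
rear 0 [[375.91036776 272.43235788]]
rear 0.12 [[376.23792099 272.33865237]]
rear 0.3 [[376.75862748 272.16573554]]
rear 0.5 [[377.36029106 271.92502992]]
front 0 [[400.83221109 279.68638808]]
front 0.12 [[401.18271917 279.59352331]]
front 0.3 [[401.7354336  279.41988791]]
front 0.5 [[402.36831889 279.17539985]]
```

Both ticks match the home positions. Now I'll press the button with the driver tip.

```bash
python3 -m pendant '[{"dx":30,"dy":-16,"dz":0,"ax":0,"ay":0,"az":0,"jaw":0.9},{"dx":59.1,"dy":-32.4,"dz":0,"ax":0,"ay":0,"az":0,"jaw":0.9},{"dx":59.1,"dy":-32.4,"dz":8,"ax":0,"ay":0,"az":0,"jaw":0.9},{"dx":59.1,"dy":-32.4,"dz":13,"ax":0,"ay":0,"az":0,"jaw":0.9},{"dx":59.1,"dy":-32.4,"dz":16,"ax":0,"ay":0,"az":0,"jaw":0.9},{"dx":59.1,"dy":-32.4,"dz":18,"ax":0,"ay":0,"az":0,"jaw":0.9},{"dx":59.1,"dy":-32.4,"dz":18,"ax":0,"ay":0,"az":0,"jaw":0.9}]'; python3 -m pendant '[{"dx":0,"dy":0,"dz":2,"ax":0,"ay":0,"az":0,"jaw":0.9},{"dx":0,"dy":0,"dz":4,"ax":0,"ay":0,"az":0,"jaw":0.9},{"dx":0,"dy":0,"dz":4.5,"ax":0,"ay":0,"az":0,"jaw":0.9},{"dx":0,"dy":0,"dz":4.5,"ax":0,"ay":0,"az":0,"jaw":0.9}]'
```

```text
clock: 34.0
tcp_pos: [461.1, -34.5, 159.3]
ee_rot: [-0.0, -0.57, 0.822, 0.0]
wrist_force: [-2.0, 0.5, 2.9]
width: 18.1
finger_force: 61.2
clock: 34.5
tcp_pos: [462.3, -34.7, 156.8]
ee_rot: [0.001, -0.57, 0.822, -0.001]
wrist_force: [-4.3, 0.1, 19.1]
width: 17.9
finger_force: 63.0
```

```bash
python3 -m pendant '[{"dx":0,"dy":0,"dz":-0.5,"ax":0,"ay":0,"az":0,"jaw":0.9},{"dx":0,"dy":0,"dz":-0.5,"ax":0,"ay":0,"az":0,"jaw":0.9},{"dx":0,"dy":0,"dz":-0.5,"ax":0,"ay":0,"az":0,"jaw":0.9},{"dx":0,"dy":0,"dz":-0.5,"ax":0,"ay":0,"az":0,"jaw":0.9},{"dx":0,"dy":0,"dz":-0.5,"ax":0,"ay":0,"az":0,"jaw":0.9},{"dx":0,"dy":0,"dz":-0.5,"ax":0,"ay":0,"az":0,"jaw":0.9},{"dx":0,"dy":0,"dz":-0.5,"ax":0,"ay":0,"az":0,"jaw":0.9},{"dx":0,"dy":0,"dz":-0.5,"ax":0,"ay":0,"az":0,"jaw":0.9},{"dx":0,"dy":0,"dz":-0.5,"ax":0,"ay":0,"az":0,"jaw":0.9},{"dx":0,"dy":0,"dz":-0.5,"ax":0,"ay":0,"az":0,"jaw":0.9},{"dx":0,"dy":0,"dz":-0.5,"ax":0,"ay":0,"az":0,"jaw":0.9},{"dx":0,"dy":0,"dz":-0.5,"ax":0,"ay":0,"az":0,"jaw":0.9},{"dx":0,"dy":0,"dz":-0.5,"ax":0,"ay":0,"az":0,"jaw":0.9},{"dx":0,"dy":0,"dz":-0.5,"ax":0,"ay":0,"az":0,"jaw":0.9},{"dx":0,"dy":0,"dz":-0.5,"ax":0,"ay":0,"az":0,"jaw":0.9},{"dx":0,"dy":0,"dz":-0.5,"ax":0,"ay":0,"az":0,"jaw":0.9},{"dx":0,"dy":0,"dz":-0.5,"ax":0,"ay":0,"az":0,"jaw":0.9},{"dx":0,"dy":0,"dz":-0.5,"ax":0,"ay":0,"az":0,"jaw":0.9},{"dx":0,"dy":0,"dz":-0.5,"ax":0,"ay":0,"az":0,"jaw":0.9},{"dx":0,"dy":0,"dz":-0.5,"ax":0,"ay":0,"az":0,"jaw":0.9}]'; python3 -m pendant '[{"dx":0,"dy":0,"dz":0,"ax":0,"ay":0,"az":0,"jaw":0.9},{"dx":0,"dy":0,"dz":0,"ax":0,"ay":0,"az":0,"jaw":0.9},{"dx":0,"dy":0,"dz":-10,"ax":0,"ay":0,"az":0,"jaw":0.9},{"dx":0,"dy":0,"dz":-28,"ax":0,"ay":0,"az":0,"jaw":0.9},{"dx":0,"dy":0,"dz":-28,"ax":0,"ay":0,"az":0,"jaw":0.9},{"dx":0,"dy":0,"dz":-28,"ax":0,"ay":0,"az":0,"jaw":0.9}]'; python3 - <<'E'
from rig import readout,eyes
from h import *
s=readout.read_state();T=np.array(s['tcp_pos']);print(T)
p=eyes.snapshot('side');print(proj(p,T-[0,0,80]),proj(p,T-[0,0,30]))
for n in('power_button_top','flat_screwdriver'): print([(d['location'],d['conf']) for d in eyes.look_for(n,p)[:1]])
g=p['pixels'].astype(int);u,v=proj(p,T-[0,0,80])[0].astype(int)
for r in range(v-22,v+12,2): print(r,g[r,u-10:u+14].sum(1)//3)
E
```

```text
clock: 37.0
tcp_pos: [462.1, -34.7, 157.0]
ee_rot: [0.001, -0.57, 0.822, -0.0]
wrist_force: [-4.4, -0.1, 17.3]
width: 18.2
finger_force: 62.5
clock: 37.75
tcp_pos: [461.2, -34.8, 182.6]
ee_rot: [-0.0, -0.57, 0.822, 0.0]
wrist_force: [0.2, -0.2, -0.2]
width: 18.0
finger_force: 60.8
[461.20297917 -34.81442046 182.58573392]
[[409.21388314 238.19539034]] [[411.14933298 208.53587699]]
[([310.0, 221.5], 0.61)]
[([412.2, 194.5], 0.85)]
216 [165 163 155 148 146 130 106  96 120 137 126 114 123 134 106  84 151 189
 175 147 129 110  66  29]
218 [ 78  70  69  79  91  94 115 145 159 154 130 116 122 131 126 148 174 162
 140 114  78  40  19  21]
220 [149 150 153 151 145 131 120 120 125 125 118 119 122 110  96 117 134 121
  87  40  18  14  21  18]
222 [ 96 100 113 120 116 115 113 107  96 107 120 122 123 108  98 111 108  67
  22  16  15  18  17  16]
224 [ 19  70 107 115 113  90  56  30  27  77 114 123 129  98  64  60  34  18
  18  18  21  20  13  19]
226 [ 25  67 103  97  57  17  11  28  34  71 100 104 112  81  21  11  17  20
  22  15  18  19  15  17]
228 [ 12  17  22  13  26 108 171 197 186 140  96 
[... 383 characters left out ...]
 125 128 129 130 127 105  94 131 156 159 159 155 143 112
  62  29  14  13  20  63]
238 [114 114 115 115 114 114 116 115 121 123 116 116 130 143 153 157 160 159
 154 143 121  90 130 190]
240 [115 115 114 115 114 114 115 115 116 116 122 122 115 114 116 122 136 149
 157 157 157 155 146 148]
242 [115 114 116 115 114 113 113 115 115 115 114 114 114 115 114 111 112 113
 118 130 137 147 130  92]
244 [113 114 115 113 113 114 114 113 113 113 114 114 113 113 114 112 115 113
 114 116 111  94  75  67]
246 [114 112 114 112 113 113 113 115 115 116 117 115 113 115 115 115 115 113
 116 116  93  61  57  56]
248 [112 113 112 116 115  98  80  83  85  72  75  81  81  90  95 108 114 115
 114 112  83  51  46  50]
```

The button was held fully down for about 2.5 s and released. The tip is still on axis. Now I'll take the driver back over its hole.

```bash
python3 -m pendant '[{"dx":-6,"dy":-45,"dz":-3,"ax":0,"ay":0,"az":-3,"jaw":0.9},{"dx":-11,"dy":-90,"dz":-3,"ax":0,"ay":0,"az":-6,"jaw":0.9},{"dx":-17,"dy":-135,"dz":-3,"ax":0,"ay":0,"az":-8.9,"jaw":0.9},{"dx":-22.2,"dy":-172.9,"dz":-3,"ax":0,"ay":0,"az":-8.9,"jaw":0.9},{"dx":-22.2,"dy":-172.9,"dz":-3,"ax":0,"ay":0,"az":-8.9,"jaw":0.9},{"dx":-22.2,"dy":-172.9,"dz":-3,"ax":0,"ay":0,"az":-8.9,"jaw":0.9}]'; python3 - <<'E'
from rig import readout,eyes
from h import *
s=readout.read_state();T=np.array(s['tcp_pos']);print(T,tool(s,[630.9-T[0],-74.6-T[1],0]))
p=eyes.snapshot('side');k=proj(p,T-[0,0,80])[0];print(k,proj(p,[*T[:2],80]),proj(p,T-[0,0,40]))
g=p['pixels'].astype(int);u,v=k.astype(int)
for r in range(v-18,v+14,2): print(r,[tuple(x) for x in g[r,u-8:u+8:1]] if 0 else g[r,u-9:u+11].sum(1)//3)
E
```

```text
clock: 38.65
tcp_pos: [629.9, -74.6, 185.2]
ee_rot: [-0.001, -0.632, 0.775, 0.001]
wrist_force: [-0.9, 0.3, -0.1]
width: 18.2
finger_force: 60.8
[629.8955042  -74.57790006 185.24101817] [-0.18 -0.99 -0.  ]
[323.76425649 213.78801505] [[323.8181366  226.87296726]] [[323.67650611 192.47756719]]
195 [233 233 233 232 232 232 235 239 206 127 115 150 220 239 236 235 235 235
 235 234]
197 [232 233 233 233 233 233 236 239 202 118 115 150 220 238 235 234 234 234
 234 234]
199 [228 229 231 232 233 235 236 240 198 116 112 148 219 238 236 235 235 235
 235 236]
201 [230 231 233 233 234 235 237 241 199 118 115 151 221 241 237 236 236 236
 238 239]
203 [230 232 233 234 234 235 237 230 175 101  91 131 215 240 237 235 235 237
 239 216]
205 [236 234 234 233 234 234 236 242 201 101  83 134 218 239 236 236 239 240
 202 136]
207 [241 236 234 234 234 233 235 240 196 106  94 169 229 237 236 213 188 175
 131 115]
209 [226 237 234 233 232 231 233 237 200 114 107 190 234 236 238 195 115 111
 108  99]
211 [215 240 236 233 233 233 235 239 203 111 105 204 241 240 213 135  84  85
  98 107]
213 [207 243 236 233 233 234 234 237 211 132 104 140 118  51  21   0   9  22
  40  42]
215 [204 240 234 232 232 231 230 230 232 229 169  66  65 138 174 150  91  40
  10   9]
217 [202 239 233 232 231 231 231 228 223 189 143 163 202 203 169 132  91  34
   7   6]
219 [202 240 236 233 232 227 190 128 148 194 191 167 147 130 110  72  30   7
  11  17]
221 [138 159 160 179 169 143 138 149 144 127 127 127 129 135 123 108 111 119
  90  40]
223 [139 168 157 142 136 127 126 125 127 130 129 131 129 129 128 126 128 130
 132 132]
225 [179 223 221 222 223 182 133 139 147 151 151 147 140 134 127 128 129 129
 129 128]
```

```bash
python3 -m pendant '[{"dx":0,"dy":-1,"dz":15,"ax":0,"ay":0,"az":0,"jaw":0.9},{"dx":0,"dy":-1,"dz":24,"ax":0,"ay":0,"az":0,"jaw":0.9},{"dx":0,"dy":-1,"dz":27,"ax":0,"ay":0,"az":0,"jaw":0.9},{"dx":0,"dy":-1,"dz":30,"ax":0,"ay":0,"az":0,"jaw":0.9},{"dx":0,"dy":-1,"dz":30,"ax":0,"ay":0,"az":0,"jaw":0.9}]'
```

```text
clock: 39.33
tcp_pos: [632.0, -74.9, 156.1]
ee_rot: [-0.0, -0.632, 0.775, 0.0]
wrist_force: [-0.6, 0.1, -0.6]
width: 17.7
finger_force: 60.8
```

```bash
python3 -m pendant '[{"dx":0,"dy":0.6,"dz":5,"ax":0,"ay":0,"az":0,"jaw":0.9},{"dx":0,"dy":0.6,"dz":10,"ax":0,"ay":0,"az":0,"jaw":0.9},{"dx":0,"dy":0.6,"dz":15,"ax":0,"ay":0,"az":0,"jaw":0.9},{"dx":0,"dy":0.6,"dz":15,"ax":0,"ay":0,"az":0,"jaw":0.9}]'; python3 -m pendant '[{"dx":0,"dy":0,"dz":12,"ax":0,"ay":0,"az":0,"jaw":0.9},{"dx":0,"dy":0,"dz":24,"ax":0,"ay":0,"az":0,"jaw":0.9},{"dx":0,"dy":0,"dz":36,"ax":0,"ay":0,"az":0,"jaw":0.9},{"dx":0,"dy":0,"dz":39,"ax":0,"ay":0,"az":0,"jaw":0.9},{"dx":0,"dy":0,"dz":39,"ax":0,"ay":0,"az":0,"jaw":0.9}]'
```

```text
clock: 39.83
tcp_pos: [631.0, -74.8, 140.5]
ee_rot: [-0.0, -0.632, 0.775, 0.0]
wrist_force: [0.3, 0.4, 0.2]
width: 17.8
finger_force: 60.8
clock: 40.45
tcp_pos: [631.3, -74.8, 101.8]
ee_rot: [-0.0, -0.632, 0.775, 0.0]
wrist_force: [0.3, -0.8, -0.2]
width: 18.1
finger_force: 60.8
```

```bash
python3 -m pendant '[{"dx":0,"dy":0,"dz":1.5,"ax":0,"ay":0,"az":0,"jaw":0.9},{"dx":0,"dy":0,"dz":3,"ax":0,"ay":0,"az":0,"jaw":0.9},{"dx":0,"dy":0,"dz":3,"ax":0,"ay":0,"az":0,"jaw":0.9}]'; python3 -m pendant '[{"dx":0,"dy":0,"dz":0,"ax":0,"ay":0,"az":0,"jaw":0.4},{"dx":0,"dy":0,"dz":0,"ax":0,"ay":0,"az":0,"jaw":0},{"dx":0,"dy":0,"dz":0,"ax":0,"ay":0,"az":0,"jaw":-0.5},{"dx":0,"dy":0,"dz":0,"ax":0,"ay":0,"az":0,"jaw":-0.5},{"dx":0,"dy":0,"dz":-30,"ax":0,"ay":0,"az":0,"jaw":-0.5},{"dx":0,"dy":0,"dz":-80,"ax":0,"ay":0,"az":0,"jaw":-0.5},{"dx":0,"dy":0,"dz":-110,"ax":0,"ay":0,"az":0,"jaw":-0.5},{"dx":0,"dy":0,"dz":-110,"ax":0,"ay":0,"az":0,"jaw":-0.5}]'; python3 - <<'E'
from rig import readout,eyes
from h import *
D=pickle.load(open('p0.pkl','rb'))
p=eyes.snapshot('side')
a=p['pixels'].astype(int);b=D['side']['pixels'].astype(int)
for n in('flat_screwdriver','rack'): print([(d['location'],round(d['conf'],2)) for d in eyes.look_for(n,p)[:1]])
def yel(g): m=(g[:,:,0]>150)&(g[:,:,1]>100)&(g[:,:,2]<80); m[:180]=0;m[:,:305]=0;m[:,345:]=0;m[240:]=0; y,x=np.nonzero(m); return len(x),x.mean(),y.mean(),x.min(),x.max(),y.min(),y.max()
print('yellow',yel(b),yel(a))
d=np.abs(a-b).sum(2); 
def grn(g): m=(g[:,:,1]>g[:,:,0]+50)&(g[:,:,1]>g[:,:,2]+30);m[:244]=0;m[263:]=0;m[:,:395]=0;m[:,425:]=0; y,x=np.nonzero(m); return len(x),x.mean(),y.mean()
print('green',grn(b),grn(a))
E
```

```text
clock: 40.83
tcp_pos: [631.5, -74.8, 99.3]
ee_rot: [0.0, -0.632, 0.775, -0.0]
wrist_force: [-0.9, -0.2, -0.2]
width: 17.8
finger_force: 60.8
clock: 41.82
tcp_pos: [633.4, -75.1, 212.4]
ee_rot: [0.002, -0.632, 0.775, -0.002]
wrist_force: [0.7, 1.2, -0.9]
width: 64.0
finger_force: 0.0
[([324.3, 214.5], 0.73)]
[([298.1, 251.7], 0.85)]
yellow (237, np.float64(323.36708860759495), np.float64(214.35021097046413), np.int64(318), np.int64(329), np.int64(199), np.int64(228)) (237, np.float64(323.52320675105483), np.float64(214.957805907173), np.int64(318), np.int64(329), np.int64(200), np.int64(228))
green (127, np.float64(408.79527559055117), np.float64(252.60629921259843)) (124, np.float64(408.80645161290323), np.float64(252.7258064516129))
```

The driver hangs as before, the button is up and both carriers are home. I'll let the arm settle and hand in.

```bash
python3 -m pendant '[{"dx":0,"dy":0,"dz":0,"ax":0,"ay":0,"az":0,"jaw":-0.5},{"dx":0,"dy":0,"dz":0,"ax":0,"ay":0,"az":0,"jaw":-0.5},{"dx":0,"dy":0,"dz":0,"ax":0,"ay":0,"az":0,"jaw":-0.5},{"dx":0,"dy":0,"dz":0,"ax":0,"ay":0,"az":0,"jaw":-0.5}]' && python3 -c "
from rig import workorder
print(workorder.close_job())"
```

```text
clock: 42.48
tcp_pos: [631.4, -74.8, 209.0]
ee_rot: [-0.0, -0.632, 0.775, 0.0]
wrist_force: [0.1, 0.2, 0.8]
width: 64.1
finger_force: 0.0
the job is handed in; nothing more can be done
None
```

I handed the job in at 42.5 s: both carriers are turned to their stops, the button was held down about 2.5 s and released, and the yellow driver hangs in its rack hole again; the hand-in returned no verdict.

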